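Put away the soldering-tip tubes and stack the totes under the splash shield

TASK

Fold the amber splash shield up until it stands upright and put every green tip tube on the bench into the blue tote in the dock, lying flat lengthways. Then stack the orange tote on the blue one, turned so that it stands on the blue tote's rim and does not sink in on the tubes, and nest the black tote fully down inside the orange one. Last, fold the shield forward again to the yellow 45 degree line and leave it there; let the other things on the bench stay where they are.

Things in the scene. Friction and masses are not known exactly. Their poses are not given: they have to be found in the camera images.
- blue_mid (a point): Blue tote clipped immovably in the dock, same shape as the others; this point: its centre, half-way up, 42 mm above the bench. Own x along its length, +x to the white end (nearest the hinge), z up. Inside 143 x 51 mm at the rim (32 mm above this point), 126 x 32 mm at the floor (29 mm below it).
- orange_mid (a point): Orange tote, loose, 158 mm long (own x), 66 wide (own y), 64 tall, about 0.2 kg; this point: its centre, half-way up. +x points to the end with the white end wall, z up. Pick it across its 66 mm width at mid-length by the flat upright grip panels on the long sides (40 mm long, 38 to 64 mm above the underside).
- black_mid (a point): Black tote, loose, the same shape, size, weight, grip panels and axes as the orange one; this point: its centre, half-way up; +x to the end with the white end wall.
- blue_tote: The blue tote again, origin under its centre. All totes taper, and have two ribs on each long side (at x = +56 and -32 mm, 12 mm wide, from 6 mm above the underside up, reaching 31 mm from the middle line), with a 22 mm wide cut-out in the rim over each rib.
- dock: Dark plate 10 mm thick that carries the blue tote; axes as the blue tote's. Totes with white ends the SAME way, centred within 5 mm: ribs drop into the lower one's cut-outs and the upper nests, 30 mm higher than the lower. White ends OPPOSITE (half a turn), centred within 5 mm: ribs stand on the lower rim and it stacks, 58 mm higher than the lower.
- shield (a joint): Angle (rad) of the see-through amber splash shield: 0 lies level over the blue tote, grows as its free edge rises and swings away from the robot; 1.57 upright, 1.95 its stop. Stiff hinge (about 0.6 N m): it stays where it is left. The yellow line on the quadrant at the hinge marks 45 degrees (0.785).
- shield_hinge (a point): Middle of the shield's hinge, 140 mm from the blue tote's centre along the tote's +x, 120 mm above the bench. The hinge line is level along this point's y; axes as the dock's. The panel is 130 mm wide and reaches 135 mm from the hinge.
- shield_bar (a point): Middle of the shield's red round grip bar, 10 mm thick, parallel to the hinge, 110 mm free between side arms, with a 45 mm gap to the panel. At angle a it lies 185 cos(a) mm from the hinge along the hinge point's -x and 185 sin(a) mm above the hinge. It can be pinched from above, one finger in the gap, and turns in the fingers.
- tube0_mid (a point): Tip tube, loose, may be absent: green round tube 12.6 mm thick with square 13 mm black end caps, 110 mm long along its own x, 40 g; this point is at its centre, 6.5 mm above the bench when it lies there.
- tube1_mid (a point): Tip tube, loose, may be absent: green round tube 12.6 mm thick with square 13 mm black end caps, 110 mm long along its own x, 40 g; this point is at its centre, 6.5 mm above the bench when it lies there.
- tube2_mid (a point): Tip tube, loose, may be absent: green round tube 12.6 mm thick with square 13 mm black end caps, 110 mm long along its own x, 40 g; this point is at its centre, 6.5 mm above the bench when it lies there.
- tube3_mid (a point): Tip tube, loose, may be absent: green round tube 12.6 mm thick with square 13 mm black end caps, 110 mm long along its own x, 40 g; this point is at its centre, 6.5 mm above the bench when it lies there.
- spool: Red solder spool, 60 mm across, 48 mm tall, not part of the job; origin under its middle.
- tape: Roll of blue tape, 92 mm across, 26 mm tall, lying flat, not part of the job; origin under its middle.
- jar: Small amber jar with black lid, 48 mm across, 65 mm tall, not part of the job; origin under its middle.
- wash_bottle: Clear wash bottle, 56 mm across, 140 mm tall, not part of the job; origin under its middle.
- helping_hand: Small helping-hand stand, 60 mm foot, 130 mm tall, not part of the job; origin under its middle.

How it is judged:
By the outcome, as a careful person would: the job done as asked, in the order asked, and still so for the second after the job is handed in, with the robot touching nothing.
Of tube0, tube1, tube2, tube3 only 2 to 4 are there at a start; the rules pass over those that are not, and their reading is None.
At some moment in a run one of tube0, tube1, tube2, tube3 may be knocked a few centimetres aside while the robot is not near it.
It also fails if it takes over 210 s, if anything falls off the work surface, if the arm or the gripper's body presses on something with over 40 N, if the wrist force passes 120 N, or if a joint passes its speed limit or range.

ROBOT

A 7-joint arm with a two-finger parallel gripper is mounted at the origin on the work surface. World frame = base frame: x ahead of the robot, y to its left, z up, the work surface at z = 0. Lengths are in m, angles in rad, forces in N, time in s.
With the tool pointing down it reaches from about 0.425 to 0.925 m from the base axis. Payload 6.8 kg.
Tool frame: the origin (TCP) lies at the very end of the fingers, on their centre line; the grasp point (between the pads) lies 19 mm behind it; z points along the fingers, y is the line along which they close (so a half turn about z gives the same grasp; the last joint's range is limited). The gripper opens to 85 mm and grips with 20 to 120 N. Pads are 22 mm wide; open, the fingers measure 114 mm over their backs; the gripper's body (76 mm by 85 mm) begins 54 mm behind the grasp point. The pads swing forward as they close: fully open they stand 13 mm farther back than shut.
Start: joints at [-1.397, 0.477, 0.022, 1.555, -0.011, 1.109, -0.083], TCP at [0.188, 0.648, 0.192] pointing down, gripper open.
Joint ranges: [-2.96, 2.96], [-0.34, 2.1], [-1.41, 1.46], [0.24, 2.44], [-1.37, 4.51], [0.17, 1.92], [-2.96, 2.96]. Speed limits (rad/s): [2.39, 2.39, 3.14, 3.14, 3.14, 3.14, 3.14].

INTERFACE

Orientations are given as a rotation vector (axis times angle).
In Python, from bench import r gives the robot as it stands.
- The arm moves only by the tool play_rows, never from a script. Its argument "targets" is text: rows parted by semicolons, each of 5 numbers parted by spaces: the closure, from -1 (fully open) to 1 (shut), then the shift along the tool's x, y, z in m, then the turn about the tool's z in rad. In form: gripper dx dy dz spin; .... A call has 1 to 8 rows; each row is the pose to reach, as a shift and turn from the pose commanded when the call began, along the tool's axes at that moment; what a row does not reach only later rows make up. A row lasts 1/12 s, in which the tool goes at most 41.7 mm and 7.16 degrees, less where a joint would pass 70% of its speed; a pose out of reach is approached as far as the arm can. A call with a gripper value outside its range is refused whole. The fingers move at their own pace and stop on an object; "squeeze" is the grip in N (left out, the last holds). Time passes only in rows, so rows that repeat a pose let the fingers close. It gives the time, the measured TCP pose, the force, the opening and the grip force at its end, in the units of the state.
- r.get_obs(): the state, without advancing time (a new reading comes with each control period).
- r.grab_frame(name): name is "scene" or "side" or "wrist"; returns the picture (384x512x3 uint8, red, green, blue); there is no depth.
- r.camera_info(name): a dict with "fov_y" (degrees; the focal length in pixels is half the picture's height over the tangent of half this angle, whatever the lens; pixels are square), "cx", "cy" (the principal point, pixels), "position" and "rotation" of the camera in the world. Camera axes: x right, y down, z forward; pixel columns grow to the right and rows downward; lengths in m; the calibration is good to about 2 mm. A picture is of the moment at which its call begins: read the wrist's pose just before it. camera_info takes no time and is no camera call; for the wrist camera it gives the pose at the moment of the call.
- r.hand_in(): hands the job in; it is judged then, once.
The state is a dict: "clock": time; "joints": joint angles; "qvel": joint speeds; "tau": joint torques, N m; "tcp_pos": TCP position; "orientation": TCP orientation; "contact_force": force on the tool from outside, world axes, zero at the start; "moment": the same for the moment, N m; "grip_width": finger opening in m; "gripper_force": force on a finger pad.
Only numpy, scipy, OpenCV 4.12 (cv2) and the standard library are available. Lean on these libraries where they do the work, as an engineer would, in place of code of your own. Each camera call takes 0.05 s, during which the arm holds its last target. There are 200 camera calls.

## Working session

There is one attempt and no reset: what is moved stays moved. The work goes in short steps, Python scripts to look and compute and a tool call to move; the robot and the scene stay as the last step left them, time stands still between calls to the robot, and variables do not carry over. Pictures are saved under pics/ and viewed, at most 14 in all, crops included, and the job is handed in when it is done.

Besides the shell and the picture viewer there is one more tool, called after ">>>" by a JSON object that holds its "api" and its "payload", one argument or row to a line. play_rows: Moves the arm, as the interface text tells. Its arguments: {"type":"object","properties":{"targets":{"type":"string"},"squeeze":{"type":"number"}},"required":["targets"]}

```bash
ls; mkdir -p pics; cat > h.py <<'E'
import numpy as np, cv2
from scipy.spatial.transform import Rotation as R
from bench import r
def K(ci): 
    f=192/np.tan(np.radians(ci['fov_y'])/2); return f
def Rm(ci):
    a=np.array(ci['rotation'],float); return a if a.shape==(3,3) else (R.from_rotvec(a).as_matrix() if a.size==3 else R.from_quat(a).as_matrix())
def ray(ci,u,v):
    d=Rm(ci)@np.array([(u-ci['cx'])/K(ci),(v-ci['cy'])/K(ci),1]); return np.array(ci['position']),d
def at(ci,u,v,z):
    p,d=ray(ci,u,v); return p+d*(z-p[2])/d[2]
def proj(ci,P):
    q=Rm(ci).T@(np.array(P)-ci['position']); return K(ci)*q[:2]/q[2]+[ci['cx'],ci['cy']]
def save(n,fn,s=1.5):
    ci=r.camera_info(n); im=r.grab_frame(n); cv2.imwrite('pics/'+fn+'_raw.png',im[:,:,::-1]); cv2.imwrite('pics/'+fn+'.png',cv2.resize(im[:,:,::-1],None,fx=s,fy=s,interpolation=cv2.INTER_CUBIC)); return ci,im
E
python3 - <<'E'
from h import *
for n in ['scene','side','wrist']:
    ci,_=save(n,n+'0'); print(n,ci)
print(r.get_obs())
E
```

```text
pics
scene {'fov_y': 52.0771654805918, 'cx': 256.65636677989403, 'cy': 195.83989736990256, 'position': array([1.14775225, 0.18705638, 1.03778963]), 'rotation': array([-1.60983038, -2.22325388,  0.64252334])}
side {'fov_y': 44.12933573720955, 'cx': 255.22064950001328, 'cy': 195.23236064581377, 'position': array([0.26882122, 0.90570963, 1.01697037]), 'rotation': array([-0.44394343,  2.74213864, -1.15174139])}
wrist {'fov_y': 66.72447482061166, 'cx': 252.00187495428324, 'cy': 191.4614611525141, 'position': array([0.10840426, 0.67082475, 0.37428872]), 'rotation': array([2.28881967, 1.72111827, 0.28343429])}
{'clock': 0.15, 'joints': array([-1.39709985,  0.47764065,  0.02236429,  1.55616047, -0.01150065,
        1.10931515, -0.08309127]), 'qvel': array([-9.21094923e-05, -2.95109857e-03,  8.80395898e-04, -3.69791740e-03,
        1.32842981e-03, -1.58652768e-03, -9.58584491e-04]), 'tau': array([ 2.93456607e-03, -5.96926546e+01,  1.61019757e+00, -2.81490666e+01,
        1.26176176e-02,  6.52177507e-03, -2.48722131e-05]), 'tcp_pos': array([0.18758747, 0.6479026 , 0.19075602]), 'orientation': array([-4.41151374e-01, -3.11037176e+00,  2.18681782e-03]), 'contact_force': array([ 0.4115299 , -0.54534236, -0.37092961]), 'moment': array([ 0.02055837, -0.01435445,  0.00557887]), 'gripper_force': 0.0, 'grip_width': 0.08522982266330427}
```

View pics/scene0.png

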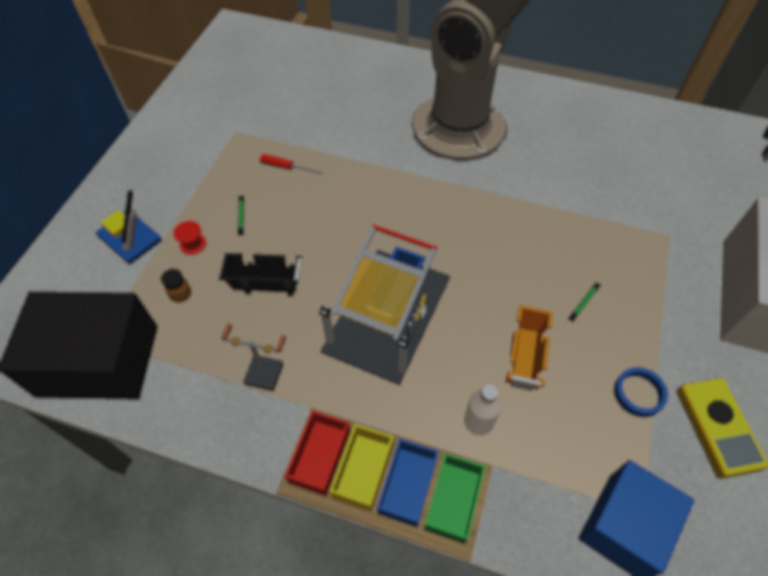

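View pics/side0.png

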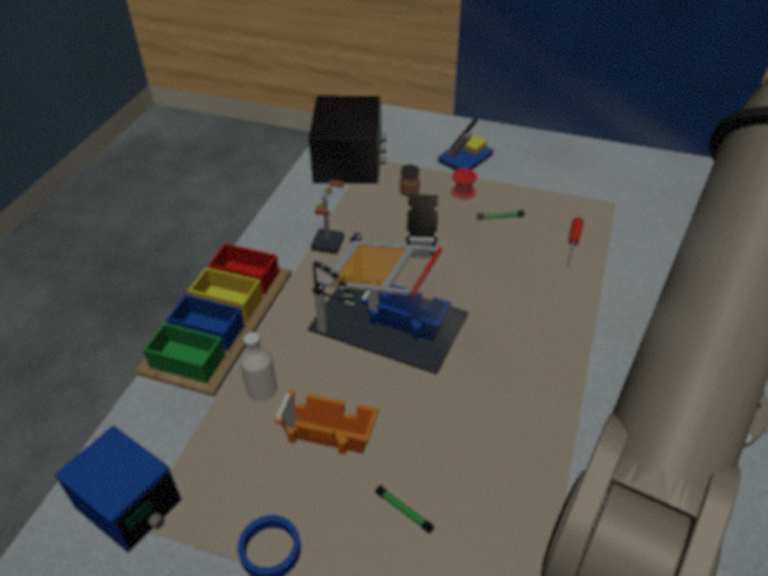

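Two tubes are visible: scene raw about (160,143) and (390,201). The shield is near level with its red bar at (249..291,151..165), the orange tote is near (353,231), the black one near (174,182), and the dock near (258,215). Now I'll triangulate roughly with both cameras.

```bash
cat >> h.py <<'E'
def tri(*obs):
    A=np.zeros((3,3));b=np.zeros(3)
    for ci,u,v in obs:
        p,d=ray(ci,u,v); d/=np.linalg.norm(d); M=np.eye(3)-np.outer(d,d); A+=M;b+=M@p
    x=np.linalg.solve(A,b); return x,[np.round(proj(ci,x)-[u,v],1) for ci,u,v in obs]
E
python3 - <<'E'
from h import *
np.set_printoptions(precision=4,suppress=True)
S=r.camera_info('scene');D=r.camera_info('side')
f=1/1.5
# green tubes
for n,ci in (('scene',S),('side',D)):
    im=cv2.imread('pics/%s0_raw.png'%n).astype(int); g=((im[:,:,1]>im[:,:,2]+35)&(im[:,:,1]>im[:,:,0]+25)).astype(np.uint8)
    k,l,st,c=cv2.connectedComponentsWithStats(g)
    for i in range(1,k):
        if 15<st[i,4]<400:
            ys,xs=np.where(l==i); m=cv2.fitLine(np.c_[xs,ys].astype(np.float32),cv2.DIST_L2,0,.01,.01).ravel()
            a=at(ci,m[2],m[3],.0065); b=at(ci,m[2]+5*m[0],m[3]+5*m[1],.0065)-a
            print(n,st[i,4],c[i],a,np.degrees(np.arctan2(b[1],b[0])))
for nm,a,b in [('barL',(373,227),(413,292)),('barR',(436,247),(440,249))]: pass
print('bar', at(S,374*f,228*f,.12),at(S,436*f,247*f,.12)); print('bar side',at(D,413*f,291*f,.12),at(D,440*f,250*f,.12))
print('dock',[at(S,u*f,v*f,.01) for u,v in [(322,351),(401,381),(450,275)]],[at(D,u*f,v*f,.01) for u,v in [(310,328),(437,371),(467,314)]])
print('orange',at(S,530*f,340*f,.04),at(D,330*f,420*f,.04)); print('black',at(S,260*f,270*f,.04),at(D,423*f,220*f,.04))
print('bottle',at(S,482*f,425*f,.0),'spool',at(S,192*f,245*f,0),'tape',at(S,641*f,392*f,0.013))
print('hh',at(S,263*f,373*f,0))
E
```

```text
scene 47 [160.1064 142.8298] [ 0.4352 -0.3962  0.0065] -155.73310545869614
scene 60 [389.6    200.2667] [0.4231 0.3742 0.0065] 158.25827790651587
side 30 [335.5 142.6] [ 0.4287 -0.4016  0.0065] -157.9600835402635
side 126 [268.5635 338.3968] [0.4263 0.3717 0.0065] 158.4205718482729
bar [ 0.4633 -0.0649  0.12  ] [0.4703 0.0641 0.12  ]
bar side [0.5198 0.0173 0.12  ] [ 0.5033 -0.1071  0.12  ]
dock [array([ 0.6994, -0.0934,  0.01  ]), array([0.7117, 0.0711, 0.01  ]), array([0.4503, 0.0969, 0.01  ])] [array([0.7099, 0.0681, 0.01  ]), array([0.4483, 0.0948, 0.01  ]), array([ 0.4309, -0.0625,  0.01  ])]
orange [0.5676 0.2824 0.04  ] [0.5839 0.2756 0.04  ]
black [ 0.5798 -0.274   0.04  ] [ 0.5863 -0.2828  0.04  ]
bottle [0.7441 0.2362 0.    ] spool [ 0.5427 -0.4624  0.    ] tape [0.5953 0.501  0.013 ]
hh [ 0.7741 -0.1865  0.    ]
```

```bash
python3 - <<'E'
import cv2,numpy as np
s=cv2.imread('pics/scene0_raw.png');d=cv2.imread('pics/side0_raw.png')
c=lambda im,x,y:cv2.resize(im[y:y+75,x:x+100],None,fx=4,fy=4,interpolation=cv2.INTER_CUBIC)
cv2.imwrite('pics/c1.png',np.vstack([np.hstack([c(s,210,145),c(s,210,190)]),np.hstack([c(s,310,190),c(s,130,150)])]))
E
```

```text
(no output)
```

View pics/c1.png

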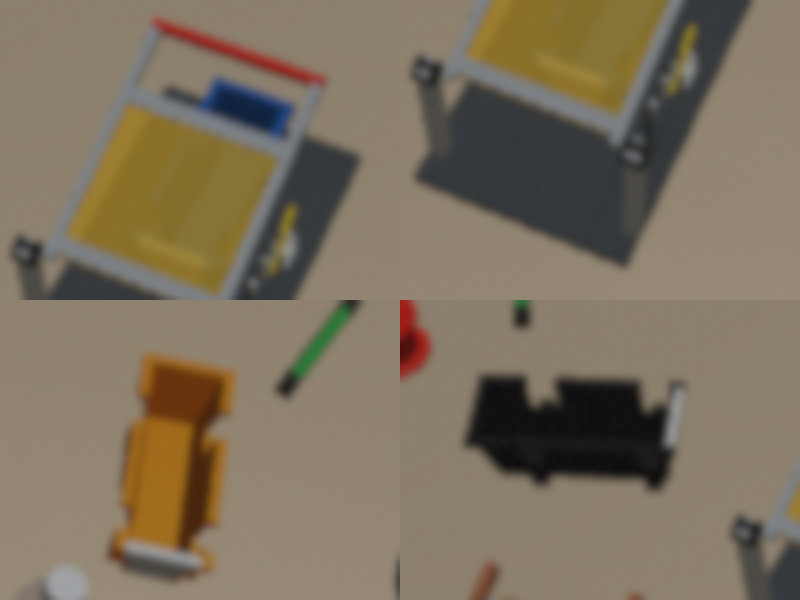

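The crop shows the bar ends at scene raw (249,150.5) and (290.5,165), and the hinge knobs at (217,207.5) and (269,227.5). The orange white end points away from the robot, and the black white end points towards the dock (+y).

```bash
python3 - <<'E'
from h import *
np.set_printoptions(precision=4,suppress=True)
S=r.camera_info('scene');D=r.camera_info('side');f=1/1.5
print('bar-y',tri((S,248.75,150.5),(D,440*f,250*f)));print('bar+y',tri((S,290.5,165),(D,413*f,291*f)))
d=np.array([[.6994,-.0934],[.7117,.0711],[.4503,.0969],[.7099,.0681],[.4483,.0948],[.4309,-.0625]])
print('ang',[np.degrees(np.arctan2(*(a-b)[::-1])) for a,b in ((d[1],d[2]),(d[3],d[4]),(d[0],d[5]))], np.degrees(np.arctan2(*(d[1]-d[0])[::-1])))
# blue tote fit: dock plate center ~ midpoint of diagonals
print((d[0]+d[2])/2,(d[3]+d[5])/2)
im=cv2.imread('pics/c1.png')
# white ends / rim corners of totes (rim z=.064): scene crop px -> raw
o=lambda x,y:at(S,310+x/4,190+(y-300)/4,.064); b=lambda x,y:at(S,130+(x-400)/4,150+(y-300)/4,.064)
print('orange rim',o(147,356),o(232,373),o(210,570),o(117,540))
print('black rim',b(480,378),b(468,443),b(683,385),b(668,450))
E
```

```text
bar-y (array([ 0.4917, -0.0562,  0.1647]), [array([-0.1, -0.1]), array([-0.1,  0.1])])
bar+y (array([0.5066, 0.0692, 0.1701]), [array([-0.3, -0.7]), array([-0.6,  0.5])])
ang [np.float64(-5.636797568659332), np.float64(-5.827669150198371), np.float64(-6.5649350091027365)] 85.72383518057322
[0.5748 0.0018] [0.5704 0.0028]
orange rim [0.5146 0.2482 0.064 ] [0.5097 0.3088 0.064 ] [0.6653 0.3207 0.064 ] [0.6632 0.2575 0.064 ]
black rim [ 0.5801 -0.3471  0.064 ] [ 0.6368 -0.3287  0.064 ] [ 0.538 -0.197  0.064] [ 0.5963 -0.1848  0.064 ]
```

```bash
cat >> h.py <<'E'
np.set_printoptions(precision=4,suppress=True)
def az(o=None):
    o=o or r.get_obs(); y=R.from_rotvec(o['orientation']).as_matrix()[:,1]; return np.degrees(np.arctan2(y[1],y[0]))
def plan(p,azy,frm=None,turn=None):
    "shift in tool axes and spin to get to TCP p with tool y azimuth azy"
    o=r.get_obs(); M=R.from_rotvec(o['orientation']).as_matrix(); a=az(o)
    s=M.T@(np.array(p)-(o['tcp_pos'] if frm is None else frm)); d=(azy-a+180)%360-180
    print('shift',np.round(s,4),'spin',round(-np.radians(d),4),'| dist',round(np.linalg.norm(s),3),'now',o['tcp_pos'],'az',round(a,2),'tilt',np.round(M[:,2],4),'J7',o['joints'][6],'t',o['clock'])
E
python3 - <<'E'
from h import *
plan([.5,.33,.32],74); plan([.5,.0065,.30],-6)
E
```

```text
shift [-0.3885 -0.2187 -0.1289] spin -0.0025 | dist 0.464 now [0.1876 0.6479 0.1908] az 73.85 tilt [-0.0003 -0.0014 -1.    ] J7 -0.0830912688579933 t 0.15
shift [-0.4785 -0.5294 -0.1085] spin 1.3937 | dist 0.722 now [0.1876 0.6479 0.1908] az 73.85 tilt [-0.0003 -0.0014 -1.    ] J7 -0.0830912688579933 t 0.15
```

>>> {"api": "play_rows", "payload": {
  "targets": "-1 -0.39 -0.22 -0.129 0;-1 -0.39 -0.22 -0.129 0;-1 -0.39 -0.22 -0.129 0;-1 -0.39 -0.22 -0.129 0;-1 -0.39 -0.22 -0.129 0;-1 -0.39 -0.22 -0.129 0;-1 -0.39 -0.22 -0.129 0;-1 -0.39 -0.22 -0.129 0"
}}

```text
clock: 0.82
tcp_pos: [0.4129, 0.4178, 0.2842]
orientation: [-0.441, -3.11, 0.0]
contact_force: [1.1, 0.9, 0.3]
grip_width: 0.0853
gripper_force: 0.0
```

```bash
python3 - <<'E'
from h import *
plan([.5,.33,.32],74); plan([.47,.0065,.32],-6)
E
```

```text
shift [-0.1081 -0.0601 -0.0358] spin -0.0025 | dist 0.129 now [0.4129 0.4178 0.2842] az 73.85 tilt [-0.0002 -0.0001 -1.    ] J7 0.4262205725249039 t 0.8167
shift [-0.1692 -0.3792 -0.0357] spin 1.3937 | dist 0.417 now [0.4129 0.4178 0.2842] az 73.85 tilt [-0.0002 -0.0001 -1.    ] J7 0.4262205725249039 t 0.8167
```

>>> {"api": "play_rows", "payload": {
  "targets": "-1 -0.17 -0.38 -0.036 1.394;-1 -0.17 -0.38 -0.036 1.394;-1 -0.17 -0.38 -0.036 1.394;-1 -0.17 -0.38 -0.036 1.394;-1 -0.17 -0.38 -0.036 1.394;-1 -0.17 -0.38 -0.036 1.394;-1 -0.17 -0.38 -0.036 1.394;-1 -0.17 -0.38 -0.036 1.394"
}}

```text
clock: 1.48
tcp_pos: [0.4575, 0.0886, 0.3126]
orientation: [-1.886, -2.512, -0.001]
contact_force: [1.3, -0.1, 0.3]
grip_width: 0.0855
gripper_force: 0.0
```

```bash
python3 - <<'E'
from h import *
plan([.47,.0065,.32],-6)
E
```

```text
shift [-0.0823 -0.0109 -0.0074] spin 0.3875 | dist 0.083 now [0.4575 0.0886 0.3126] az 16.2 tilt [-0.0001  0.0005 -1.    ] J7 -0.034684959798958 t 1.4833
```

>>> {"api": "play_rows", "payload": {
  "targets": "0.3 -0.083 -0.011 -0.007 0.388;0.3 -0.083 -0.011 -0.007 0.388;0.3 -0.083 -0.011 -0.007 0.388;0.3 -0.083 -0.011 -0.007 0.388;0.3 -0.083 -0.011 -0.007 0.388;0.3 -0.083 -0.011 -0.007 0.388"
}}

```text
clock: 1.98
tcp_pos: [0.4707, 0.0095, 0.3191]
orientation: [-2.322, -2.115, 0.001]
contact_force: [0.3, 0.6, 0.6]
grip_width: 0.0301
gripper_force: 0.0
```

```bash
python3 - <<'E'
from h import *
ci,_=save('wrist','w1'); print(ci['position'],Rm(ci)); plan([.47,.0065,.32],-6); print(r.get_obs()['grip_width'])
print(tri((r.camera_info('scene'),248.75,150.5))[0] if 0 else '', proj(ci,[.4917,-.0562,.1647]),proj(ci,[.5066,.0692,.1701]))
E
```

```text
[0.4792 0.0919 0.5028] [[ 0.9957 -0.0878 -0.0305]
 [-0.093  -0.9423 -0.3217]
 [-0.0005  0.3232 -0.9463]]
shift [-0.0032 -0.0004 -0.0009] spin 0.0114 | dist 0.003 now [0.4707 0.0096 0.3191] az -5.35 tilt [-0.0008 -0.     -1.    ] J7 -0.23516816843515545 t 2.0333
0.02996080683028454
 [272.9022 214.6176] [278.7699 111.1013]
```

View pics/w1.png

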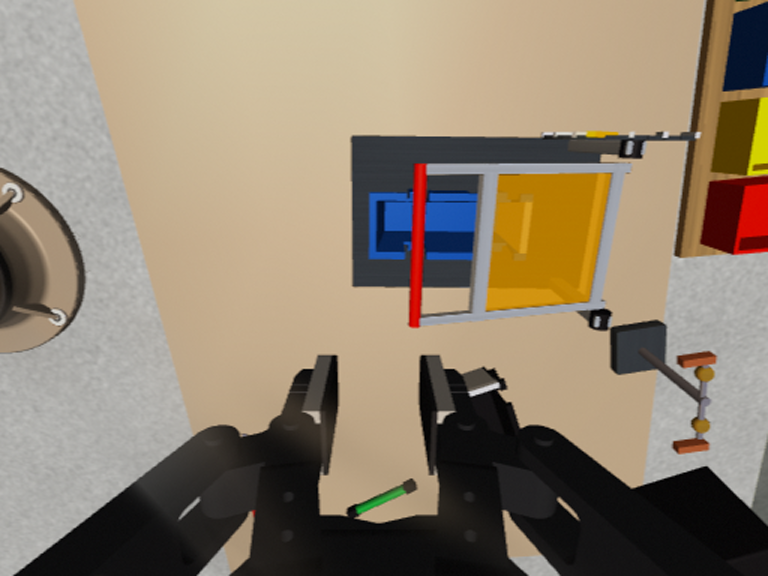

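The wrist view shows the bar ends at raw (280,110) and (276.7,215), and the blue tote's open end with rim corners at about (246.5,129) and (246.5,173).

```bash
cat > m.py <<'E'
from h import *
S=r.camera_info('scene');D=r.camera_info('side');W=r.camera_info('wrist');f=1/1.5
A,ea=tri((S,248.75,150.5),(D,440*f,250*f),(W,276.8,215));B,eb=tri((S,290.5,165),(D,413*f,291*f),(W,280,110))
print(A,ea,B,eb,(A+B)/2,np.degrees(np.arctan2(-(B-A)[0],(B-A)[1])))
print('rim',at(W,246.5,128.5,.074),at(W,246.5,173.5,.074),'dock',at(W,352*f,136*f,.01),at(W,352*f,286*f,.01))
im=cv2.imread('pics/scene0_raw.png')
E
python3 m.py
```

```text
[ 0.4937 -0.056   0.1659] [array([-0.2,  0.2]), array([-0.8, -0.3]), array([-2.3, -0.2])] [0.5072 0.0698 0.1707] [array([-0.2, -0.6]), array([-0.9,  0.5]), array([-0.7,  0.6])] [0.5005 0.0069 0.1683] -6.122063883409775
rim [0.4665 0.0428 0.074 ] [ 0.4598 -0.0243  0.074 ] dock [0.4516 0.0964 0.01  ] [ 0.4327 -0.0712  0.01  ]
```

```bash
python3 - <<'E'
from h import *
plan([.5005,.007,.152],-6.1)
E
```

```text
shift [0.0002 0.03   0.1671] spin 0.0131 | dist 0.17 now [0.4707 0.0096 0.3191] az -5.35 tilt [-0.0008 -0.     -1.    ] J7 -0.23516816843515545 t 2.0333
```

>>> {"api": "play_rows", "payload": {
  "targets": "0.3 0 0.03 0.04 0.013;0.3 0 0.03 0.08 0.013;0.3 0 0.03 0.12 0.013;0.3 0 0.03 0.15 0.013;0.3 0 0.03 0.168 0.013;0.3 0 0.03 0.168 0.013"
}}

```text
clock: 2.53
tcp_pos: [0.4973, 0.0062, 0.1473]
orientation: [-2.334, -2.096, 0.012]
contact_force: [-0.2, -0.5, 0.3]
grip_width: 0.0297
gripper_force: 0.0
```

>>> {"api": "play_rows", "payload": {
  "targets": "0.9 0 0 0 0;0.9 0 0 0 0;0.9 0 0 0 0;0.9 0 0 0 0;0.9 0 0 0 0",
  "squeeze": 30
}}

```text
clock: 2.95
tcp_pos: [0.5017, 0.0054, 0.1527]
orientation: [2.341, 2.094, 0.004]
contact_force: [1.5, 0.5, 0.2]
grip_width: 0.0041
gripper_force: 0.0
```

```bash
python3 - <<'E'
from h import *
ci,_=save('wrist','w2'); save('side','s2')
plan([.5005,.007,.152],-6.1); print(r.get_obs())
E
```

```text
shift [ 0.0017 -0.0009  0.0002] spin -0.0053 | dist 0.002 now [0.5013 0.0052 0.1522] az -6.41 tilt [ 0.0013  0.0006 -1.    ] J7 -0.07522169473898568 t 3.05
{'clock': 3.05, 'joints': array([-0.5825,  0.255 ,  0.5292,  2.034 , -0.165 ,  0.8916, -0.0752]), 'qvel': array([ 0.0029,  0.0055,  0.0005,  0.004 ,  0.0005, -0.0014, -0.0005]), 'tau': array([ -0.0362, -36.0057,   4.1883, -24.249 ,   0.0096,  -0.0037,
         0.0003]), 'tcp_pos': array([0.5013, 0.0052, 0.1522]), 'orientation': array([2.3418, 2.0936, 0.0021]), 'contact_force': array([0.401 , 0.1685, 0.3877]), 'moment': array([-0.0163, -0.0234,  0.0218]), 'gripper_force': 0.0, 'grip_width': 0.004463658054414546}
```

View pics/w2.png

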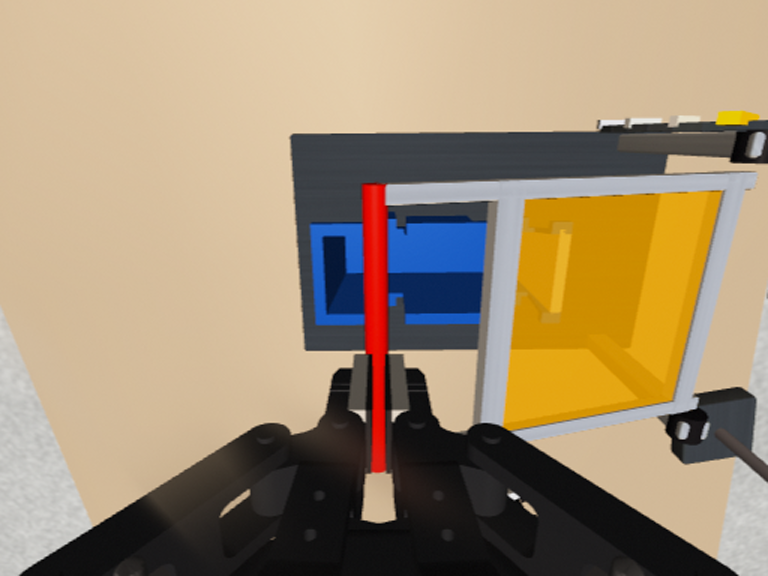

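The bar seems to lie between or near the fingers at x≈378, but the fingers closed to 4 mm without force. I'll work out where the bar is from its ends at raw (249.5,123) and (252,313).

```bash
python3 - <<'E'
from h import *
W=r.camera_info('wrist')
for z in (.13,.14,.15,.16,.17,.18): 
    a=at(W,249.5,123,z);b=at(W,252,313,z); print(z,a,b,np.linalg.norm(a-b))
print(proj(W,[.4937,-.056,.166]),proj(W,[.5072,.0698,.1707]),proj(W,r.get_obs()['tcp_pos']))
E
```

```text
0.13 [0.5073 0.0675 0.13  ] [ 0.491  -0.0933  0.13  ] 0.16162436320870757
0.14 [0.5075 0.0684 0.14  ] [ 0.492  -0.0846  0.14  ] 0.15377585434109167
0.15 [0.5077 0.0694 0.15  ] [ 0.493  -0.0758  0.15  ] 0.14592734547347583
0.16 [0.5079 0.0704 0.16  ] [ 0.4939 -0.067   0.16  ] 0.1380788366058599
0.17 [0.508  0.0713 0.17  ] [ 0.4949 -0.0582  0.17  ] 0.13023032773824403
0.18 [0.5082 0.0723 0.18  ] [ 0.4959 -0.0495  0.18  ] 0.12238181887062817
[249.9422 306.5921] [248.3015 126.1029] [250.8363 219.1616]
```

View pics/s2.png

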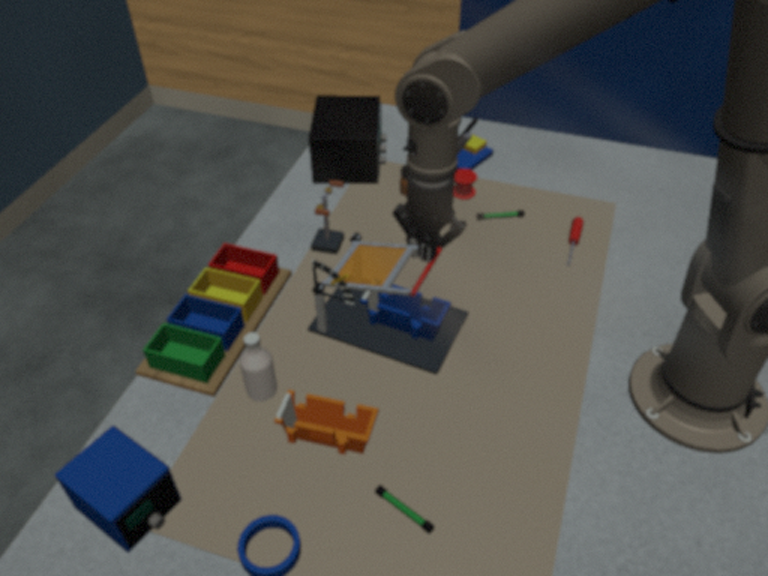

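```bash
python3 - <<'E'
from h import *
D=r.camera_info('side');W=r.camera_info('wrist');t=r.get_obs()['tcp_pos']
print(proj(D,t)*1.5,proj(D,t+[0,0,.05])*1.5, proj(D,t+[0,0,.19])*1.5)
im=cv2.imread('pics/s2_raw.png'); im2=cv2.imread('pics/w2_raw.png')
a=cv2.resize(im[120:220,220:353],(532,400),interpolation=cv2.INTER_CUBIC)
cv2.imwrite('pics/c2.png',np.hstack([a[:, :400],cv2.resize(im2[190:323,190:323],(400,400),interpolation=cv2.INTER_CUBIC)]))
E
```

```text
[425.2648 275.8355] [426.1897 254.7379] [429.0825 188.7502]
```

View pics/c2.png

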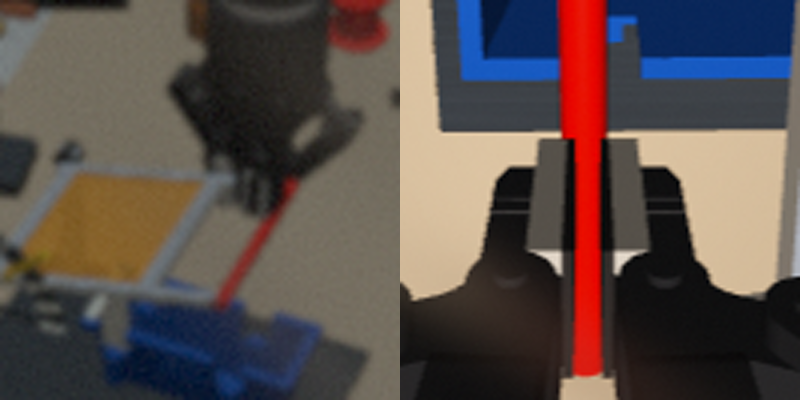

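>>> {"api": "play_rows", "payload": {
  "targets": "0.3 0 0 0 0;0.3 0 0 0 0;0.3 0 0 0 0;0.3 0 0 0 0;0.3 0 0 0.02 0;0.3 0 0 0.02 0;0.3 0 0 0.02 0"
}}

```text
clock: 3.63
tcp_pos: [0.4999, 0.0049, 0.1309]
orientation: [-2.342, -2.093, 0.004]
contact_force: [-0.3, -0.4, -0.2]
grip_width: 0.0299
gripper_force: 0.0
```

>>> {"api": "play_rows", "payload": {
  "targets": "0.9 0 0 0 0;0.9 0 0 0 0;0.9 0 0 0 0;0.9 0 0 0 0;0.9 0 0 0 0;0.9 0 0 0 0",
  "squeeze": 30
}}

```text
clock: 4.13
tcp_pos: [0.5009, 0.0051, 0.1317]
orientation: [2.342, 2.094, 0.0]
contact_force: [-0.3, -0.1, -0.0]
grip_width: 0.0041
gripper_force: 0.0
```

```bash
python3 - <<'E'
from h import *
ci=r.camera_info('wrist'); o=r.get_obs(); t=o['tcp_pos']; print(t,o['grip_width'],o['gripper_force'])
M=R.from_rotvec(o['orientation']).as_matrix()
for h in (0,.02,.04): print(h,proj(ci,t+[0,0,h]),proj(ci,t+[0,0,h]+.011*M[:,0]))
E
```

```text
[0.5009 0.0051 0.1317] 0.00411682169870078 0.0
0 [250.8245 219.1679] [250.8056 204.2636]
0.02 [250.7193 232.4238] [250.6963 216.2003]
0.04 [250.5897 248.763 ] [250.561  230.9755]
```

>>> {"api": "play_rows", "payload": {
  "targets": "0.3 0 0 0 0;0.3 0 0 0 0;0.3 0 0 0 0;0.3 0 0 0 0;0.3 0 0 0.02 0;0.3 0 0 0.02 0;0.3 0 0 0.02 0"
}}

```text
clock: 4.72
tcp_pos: [0.4999, 0.0049, 0.111]
orientation: [-2.342, -2.093, 0.003]
contact_force: [-0.4, -0.4, 0.2]
grip_width: 0.0302
gripper_force: 0.0
```

>>> {"api": "play_rows", "payload": {
  "targets": "0.9 0 0 0 0;0.9 0 0 0 0;0.9 0 0 0 0;0.9 0 0 0 0;0.9 0 0 0 0;0.9 0 0 0 0",
  "squeeze": 30
}}

```text
clock: 5.22
tcp_pos: [0.5007, 0.0051, 0.1118]
orientation: [-2.342, -2.094, -0.0]
contact_force: [-2.3, 0.3, 2.7]
grip_width: 0.0084
gripper_force: 29.7
```

```bash
python3 - <<'E'
from h import *
o=r.get_obs(); print(o['tcp_pos'],o['grip_width'],o['gripper_force'],o['contact_force'])
_,im2=save('wrist','w3'); _,im=save('side','s3')
im=im[:,:,::-1];im2=im2[:,:,::-1]
a=cv2.resize(im[120:220,220:320],(400,400),interpolation=cv2.INTER_CUBIC)
cv2.imwrite('pics/c3.png',np.hstack([a,cv2.resize(im2[150:350,150:350],(400,400),interpolation=cv2.INTER_CUBIC)]))
E
```

```text
[0.5007 0.0051 0.1118] 0.008443480697278918 29.660570919513702 [-2.3113  0.32    2.6774]
```

View pics/c3.png

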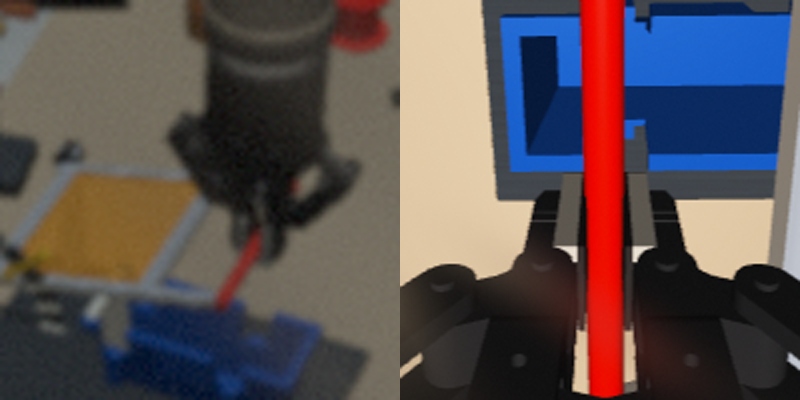

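>>> {"api": "play_rows", "payload": {
  "targets": "0.3 0 0 0 0;0.3 0 0 0 0;0.3 0 0 0 0;0.3 0 0 0 0;0.3 0 0 0.014 0;0.3 0 0 0.014 0;0.3 0 0 0.014 0"
}}

```text
clock: 5.9
tcp_pos: [0.5003, 0.005, 0.0971]
orientation: [-2.342, -2.093, 0.002]
contact_force: [-0.4, 0.6, -0.1]
grip_width: 0.0299
gripper_force: 0.0
```

>>> {"api": "play_rows", "payload": {
  "targets": "0.9 0 0 0 0;0.9 0 0 0 0;0.9 0 0 0 0;0.9 0 0 0 0;0.9 0 0 0 0;0.9 0 0 0 0",
  "squeeze": 40
}}

```text
clock: 6.4
tcp_pos: [0.5006, 0.0051, 0.0977]
orientation: [-2.342, -2.093, 0.0]
contact_force: [-2.3, -0.5, 3.8]
grip_width: 0.0089
gripper_force: 39.1
```

```bash
python3 - <<'E'
from h import *
o=r.get_obs(); print(o['tcp_pos'],o['grip_width'],o['gripper_force'],o['contact_force'],az(o),o['orientation'])
E
```

```text
[0.5006 0.0051 0.0977] 0.008949766149847882 39.11381542682648 [-2.274  -0.5351  3.7759] -6.415245243470708 [-2.342  -2.0934  0.0002]
```

>>> {"api": "play_rows", "payload": {
  "targets": "0.9 0 0.005 -0.014 0;0.9 0 0.01 -0.0285 0;0.9 0 0.017 -0.042 0;0.9 0 0.025 -0.055 0;0.9 0 0.034 -0.067 0;0.9 0 0.0436 -0.0786 0;0.9 0 0.0436 -0.0786 0;0.9 0 0.0436 -0.0786 0"
}}

```text
clock: 7.07
tcp_pos: [0.5408, 0.001, 0.1765]
orientation: [-2.337, -2.09, 0.007]
contact_force: [-16.0, 2.5, 16.2]
grip_width: 0.0085
gripper_force: 40.4
```

```bash
python3 - <<'E'
from h import *
o=r.get_obs(); print(o['tcp_pos'],o['grip_width'],o['gripper_force'],o['contact_force'],az(o),o['orientation'])
_,im2=save('wrist','w4'); _,im=save('scene','sc4')
E
```

```text
[0.5408 0.001  0.1765] 0.008479884767339416 40.421313643455505 [-15.999    2.4989  16.2199] -6.405691127726106 [-2.3372 -2.0895  0.0066]
```

View pics/sc4.png

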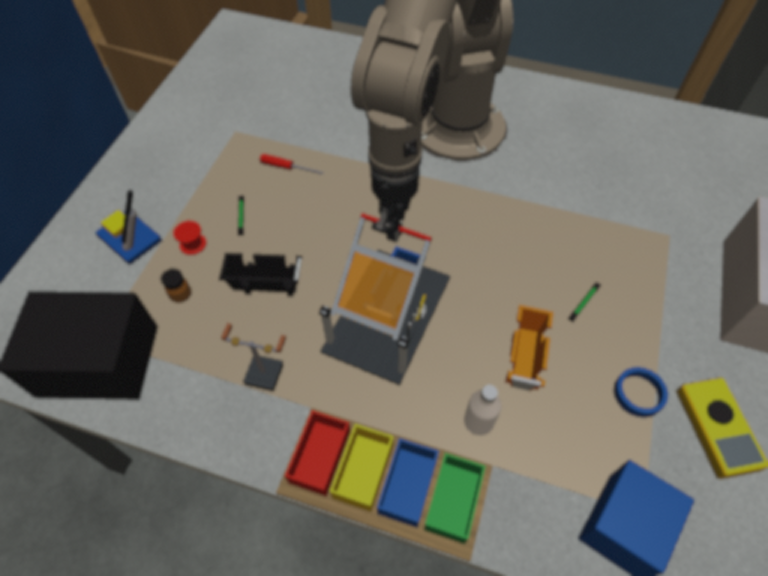

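```bash
python3 - <<'E'
from h import *
S=r.camera_info('scene'); t=r.get_obs()['tcp_pos']
h=np.array([.677,-.012,.12]);u=np.array([-.9943,.1063,0])
c=np.array([u[1],-u[0],0])
c=np.array([.1063,.9943,0])
for a in (.26,.5,.6,.7,.785,.9):
    m=h+.185*np.cos(a)*u+[0,0,.185*np.sin(a)]; print(a,m,proj(S,m-.063*c)*1.5,proj(S,m+.063*c)*1.5)
for z in (0,.04,.07): print(proj(S,t+[0,0,z])*1.5)
W=cv2.imread('pics/w4_raw.png'); im=cv2.imread('pics/sc4_raw.png')
a=cv2.resize(im[125:225,210:310],(400,400),interpolation=cv2.INTER_CUBIC)
cv2.imwrite('pics/c4.png',np.hstack([a,cv2.resize(W[100:384,110:394],(400,400),interpolation=cv2.INTER_CUBIC)]))
E
```

```text
0.26 [0.4992 0.007  0.1676] [373.1771 225.0113] [435.5058 247.124 ]
0.5 [0.5156 0.0053 0.2087] [368.8732 217.1852] [433.656  239.9989]
0.6 [0.5252 0.0042 0.2245] [366.3214 215.3576] [432.1793 238.5245]
0.7 [0.5363 0.003  0.2392] [363.3254 214.4699] [430.275  238.0254]
0.785 [0.5469 0.0019 0.2508] [360.4364 214.4988] [428.318  238.4119]
0.9 [0.5627 0.0002 0.2649] [356.0455 215.7435] [425.1796 240.1784]
[394.1165 249.3915]
[394.333  235.8132]
[394.5049 225.0303]
```

View pics/c4.png

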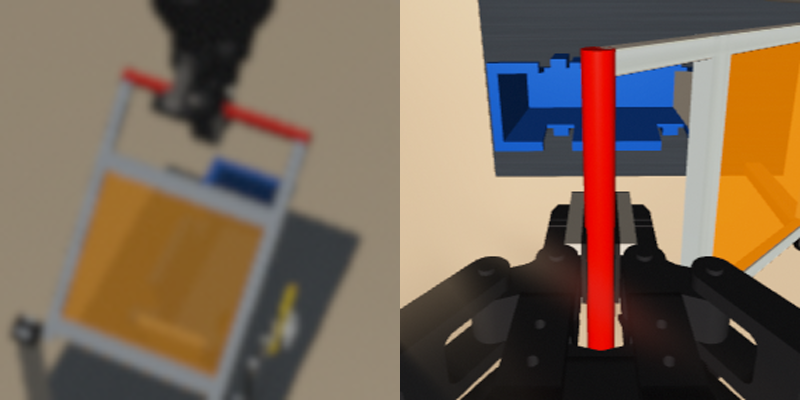

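>>> {"api": "play_rows", "payload": {
  "targets": "0.9 0 -0.002 -0.003 0;0.9 0 0.008 -0.015 0;0.9 0 0.019 -0.0245 0;0.9 0 0.032 -0.033 0;0.9 0 0.0454 -0.0413 0;0.9 0 0.0454 -0.0413 0"
}}

```text
clock: 7.67
tcp_pos: [0.591, -0.0043, 0.2182]
orientation: [2.341, 2.094, 0.002]
contact_force: [-2.1, 2.5, 6.2]
grip_width: 0.0085
gripper_force: 40.7
```

>>> {"api": "play_rows", "payload": {
  "targets": "0.9 0 0.014 -0.007 0;0.9 0 0.0286 -0.0123 0;0.9 0 0.044 -0.0165 0;0.9 0 0.0587 -0.0199 0;0.9 0 0.074 -0.022 0;0.9 0 0.09 -0.0225 0;0.9 0 0.09 -0.0225 0;0.9 0 0.09 -0.0225 0"
}}

```text
clock: 8.33
tcp_pos: [0.6812, -0.0138, 0.241]
orientation: [2.339, 2.093, 0.007]
contact_force: [2.7, 2.7, 4.7]
grip_width: 0.0088
gripper_force: 40.7
```

```bash
python3 - <<'E'
from h import *
o=r.get_obs(); print(o['tcp_pos'],o['grip_width'],o['gripper_force'],o['contact_force'],az(o),o['orientation'])
_,im2=save('scene','sc5'); _,im=save('side','s5');im=im[:,:,::-1];im2=im2[:,:,::-1]
a=cv2.resize(im[100:240,170:310],(400,400),interpolation=cv2.INTER_CUBIC)
cv2.imwrite('pics/c5.png',np.hstack([a,cv2.resize(im2[120:260,180:320],(400,400),interpolation=cv2.INTER_CUBIC)]))
E
```

```text
[ 0.6812 -0.0138  0.241 ] 0.008792711221568097 40.70158302783966 [2.6533 2.739  4.6682] -6.356519937223614 [2.3391 2.093  0.0069]
```

View pics/c5.png

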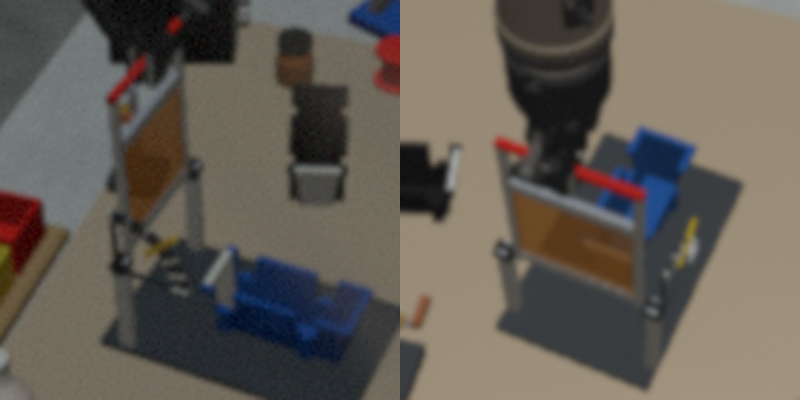

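The shield looks close to upright, with bar ends at scene raw (215,170) and (265.8,187.6), and side raw (234,107) and (208.5,134.3).

```bash
python3 - <<'E'
from h import *
S=r.camera_info('scene');D=r.camera_info('side')
a,ea=tri((S,215.5,170.5),(D,234,107));b,eb=tri((S,265.5,187.6),(D,208.5,134.3));print(a,ea,b,eb,(a+b)/2)
a,ea=tri((S,216.75,207.5),(D,238.2,159.5));b,eb=tri((S,268.2,227.8),(D,212,190.5));print(a,ea,b,eb,(a+b)/2)
h=np.array([.677,-.012,.12]);u=np.array([-.9943,.1063,0]);c=np.array([.1063,.9943,0])
for al in (1.45,1.57,1.7):
    m=h+.185*np.cos(al)*u+[0,0,.185*np.sin(al)]; print(al,m,[proj(S,m+k*c) for k in(-.063,.063)],[proj(D,m+k*c) for k in(-.063,.063)])
E
```

```text
[ 0.6706 -0.0757  0.3043] [array([-1.1, -2.3]), array([-1.6,  1.6])] [0.6862 0.0524 0.3073] [array([-0.2, -0.3]), array([-0.3,  0.2])] [ 0.6784 -0.0117  0.3058]
[ 0.6679 -0.0899  0.1164] [array([-0.3, -0.6]), array([-0.5,  0.4])] [0.6876 0.0629 0.1237] [array([-0.3, -0.5]), array([-0.4,  0.3])] [ 0.6777 -0.0135  0.1201]
1.45 [ 0.6548 -0.0096  0.3037] [array([219.3023, 161.2995]), array([268.8433, 179.5589])] [array([239.9611, 110.9963]), array([217.5004, 137.7337])]
1.57 [ 0.6769 -0.012   0.305 ] [array([214.8506, 167.9627]), array([264.9177, 186.6804])] [array([232.4301, 108.6301]), array([209.5576, 135.0703])]
1.7 [ 0.7007 -0.0145  0.3035] [array([210.0339, 176.1361]), array([260.5387, 195.3387])] [array([224.4148, 107.0456]), array([201.1519, 133.1884])]
```

>>> {"api": "play_rows", "payload": {
  "targets": "0.3 0 0 0 0;0.3 0 0 0 0;0.3 0 0 0 0;0.3 0 0 0 0;0.3 0 0 -0.04 0;0.3 0 0 -0.08 0;0.3 0 -0.03 -0.08 0;0.3 0 -0.07 -0.08 0"
}}

```text
clock: 9.1
tcp_pos: [0.6116, -0.0081, 0.3219]
orientation: [2.34, 2.089, 0.005]
contact_force: [-0.7, 1.1, -0.6]
grip_width: 0.0302
gripper_force: 0.0
```

```bash
python3 - <<'E'
from h import *
S=r.camera_info('scene');D=r.camera_info('side')
for n,ci in (('scene',S),('side',D)):
    im=r.grab_frame(n)[:,:,::-1].astype(int); g=((im[:,:,1]>im[:,:,2]+35)&(im[:,:,1]>im[:,:,0]+25)).astype(np.uint8)
    k,l,st,c=cv2.connectedComponentsWithStats(g)
    for i in range(1,k):
        if 15<st[i,4]<400: print(n,st[i,4],c[i],at(ci,*c[i],.0065))
# tube azimuths: A ~ 23 deg, B ~158
plan([.432,-.399,.25],112); plan([.425,.373,.25],68)
E
```

```text
scene 49 [160.0612 142.6122] [ 0.4344 -0.3967  0.0065]
scene 60 [389.6    200.2667] [0.4231 0.3742 0.0065]
side 29 [335.5517 142.6207] [ 0.4285 -0.4015  0.0065]
side 129 [268.4651 338.3023] [0.4266 0.3716 0.0065]
shift [-0.4079 -0.1251  0.069 ] spin -2.0685 | dist 0.432 now [ 0.603  -0.0081  0.3187] az -6.52 tilt [-0.0059  0.002  -1.    ] J7 -0.047059228766332596 t 9.2
shift [ 0.3583 -0.2197  0.0705] spin -1.3006 | dist 0.426 now [ 0.603  -0.0081  0.3187] az -6.52 tilt [-0.0059  0.002  -1.    ] J7 -0.047059228766332596 t 9.2
```

>>> {"api": "play_rows", "payload": {
  "targets": "-0.2 -0.39 -0.155 0.07 1.073;-0.2 -0.39 -0.155 0.07 1.073;-0.2 -0.39 -0.155 0.07 1.073;-0.2 -0.39 -0.155 0.07 1.073;-0.2 -0.39 -0.155 0.07 1.073;-0.2 -0.39 -0.155 0.07 1.073;-0.2 -0.39 -0.155 0.07 1.073;-0.2 -0.39 -0.155 0.07 1.073"
}}

```text
clock: 9.87
tcp_pos: [0.4528, -0.2988, 0.2648]
orientation: [-3.061, -0.705, -0.001]
contact_force: [0.4, -0.4, 0.4]
grip_width: 0.0514
gripper_force: 0.0
```

```bash
python3 - <<'E'
from h import *
plan([.432,-.399,.2],-68)
E
```

```text
shift [-0.0625  0.081   0.0648] spin 0.0684 | dist 0.121 now [ 0.4528 -0.2988  0.2648] az -64.08 tilt [ 0.0003  0.0003 -1.    ] J7 -0.4256164546585235 t 9.8667
```

>>> {"api": "play_rows", "payload": {
  "targets": "-0.2 -0.0625 0.081 0.065 0.07;-0.2 -0.0625 0.081 0.065 0.07;-0.2 -0.0625 0.081 0.065 0.07;-0.2 -0.0625 0.081 0.065 0.07;-0.2 -0.0625 0.081 0.065 0.07;-0.2 -0.0625 0.081 0.065 0.07"
}}

```text
clock: 10.37
tcp_pos: [0.4342, -0.3973, 0.1999]
orientation: [-3.082, -0.606, 0.001]
contact_force: [-0.1, -0.1, -0.0]
grip_width: 0.0513
gripper_force: 0.0
```

```bash
cat >> h.py <<'E'
def tube(fn,z=.0065):
    ci=r.camera_info('wrist'); o=r.get_obs(); im=r.grab_frame('wrist')[:,:,::-1]; cv2.imwrite('pics/'+fn+'_raw.png',im); im=im.astype(int)
    g=((im[:,:,1]>im[:,:,2]*1.4+10)&(im[:,:,1]>im[:,:,0]*1.4+10)).astype(np.uint8)
    k,l,st,c=cv2.connectedComponentsWithStats(g); res=[]
    for i in range(1,k):
        if st[i,4]>150:
            ys,xs=np.where(l==i); P=np.array([at(ci,u,v,z)[:2] for u,v in zip(xs,ys)]); m=P.mean(0); w,V=np.linalg.eigh(np.cov((P-m).T)); d=V[:,1]
            s=(P-m)@d; n=(P-m)@V[:,0]; c0=m+d*(s.min()+s.max())/2
            print('tube',st[i,4],st[i,:4],'ctr',c0,'dir',np.degrees(np.arctan2(d[1],d[0]))%180,'len',np.ptp(s),'wid',np.ptp(n)); res.append(c0)
    return res
E
python3 - <<'E'
from h import *
tube('t1'); plan([.432,-.399,.2],-68)
E
```

```text
tube 522 [245 126  11  61] ctr [ 0.4362 -0.3948] dir 24.743049554721296 len 0.08014977649281027 wid 0.011571181914907077
shift [-0.0036  0.001   0.0003] spin 0.0061 | dist 0.004 now [ 0.435  -0.3967  0.2003] az -67.65 tilt [ 0.0006  0.0003 -1.    ] J7 -0.2035012299805781 t 10.4167
```

```bash
python3 - <<'E'
from h import *
plan([.4362,-.3948,.08],-65.3)
E
```

```text
shift [ 0.0018 -0.0013  0.1204] spin -0.0411 | dist 0.12 now [ 0.435  -0.3967  0.2003] az -67.65 tilt [ 0.0006  0.0003 -1.    ] J7 -0.2035012299805781 t 10.4167
```

>>> {"api": "play_rows", "payload": {
  "targets": "-0.2 0.002 -0.001 0.04 -0.041;-0.2 0.002 -0.001 0.08 -0.041;-0.2 0.002 -0.001 0.12 -0.041;-0.2 0.002 -0.001 0.16 -0.041;-0.2 0.002 -0.001 0.19 -0.041;-0.2 0.002 -0.001 0.19 -0.041"
}}

```text
clock: 10.92
tcp_pos: [0.4345, -0.3909, 0.0054]
orientation: [-3.061, -0.674, 0.007]
contact_force: [0.1, 0.7, 0.1]
grip_width: 0.0512
gripper_force: 0.0
```

>>> {"api": "play_rows", "payload": {
  "targets": "-0.2 0 0 0.01 0;-0.2 0 0 0.02 0;-0.2 0 0 0.03 0;-0.2 0 0 0.04 0;-0.2 0 0 0.045 0;-0.2 0 0 0.045 0"
}}

```text
clock: 11.42
tcp_pos: [0.4354, -0.3953, -0.0357]
orientation: [-3.068, -0.67, 0.001]
contact_force: [-0.4, -0.0, 0.4]
grip_width: 0.0508
gripper_force: 0.0
```

```bash
python3 - <<'E'
from h import *
tube('t2'); plan([.4362,-.3948,-.036],-65.3)
E
```

```text
tube 2835 [239 185  24 132] ctr [ 0.4332 -0.3962] dir 24.616656299816555 len 0.08244455631340292 wid 0.012178944188411608
shift [ 0.001  -0.0005  0.0008] spin -0.0015 | dist 0.001 now [ 0.4355 -0.3957 -0.0352] az -65.38 tilt [-0.0003  0.0003 -1.    ] J7 0.04666267750540604 t 11.4667
```

>>> {"api": "play_rows", "payload": {
  "targets": "0.9 0 0 0 0;0.9 0 0 0 0;0.9 0 0 0 0;0.9 0 0 0 0;0.9 0 0 0 0;0.9 0 0 0 0;0.9 0 0 0 0",
  "squeeze": 30
}}

```text
clock: 12.05
tcp_pos: [0.4359, -0.3961, -0.0344]
orientation: [3.069, 0.67, 0.001]
contact_force: [-0.0, 1.4, 6.0]
grip_width: 0.0111
gripper_force: 29.7
```

>>> {"api": "play_rows", "payload": {
  "targets": "0.9 0 0 -0.03 0;0.9 0 0 -0.07 0;0.9 0 0 -0.11 0;0.9 0 0 -0.15 0;0.9 0 0 -0.19 0;0.9 0 0 -0.22 0"
}}

```text
clock: 12.55
tcp_pos: [0.4358, -0.3965, 0.1881]
orientation: [3.068, 0.669, 0.003]
contact_force: [-0.1, -1.2, -0.6]
grip_width: 0.0107
gripper_force: 29.5
```

```bash
python3 - <<'E'
from h import *
tube('t3',.06); plan([.5395,.002,.19],-96.1); print(r.get_obs()['grip_width'])
E
```

```text
tube 2809 [240 184  24 132] ctr [ 0.3414 -0.4407] dir 24.591706906713426 len 0.18101261900442694 wid 0.028168576178663814
shift [ 0.2591 -0.3225  0.0018] spin 0.5352 | dist 0.414 now [ 0.4379 -0.399   0.1931] az -65.44 tilt [ 0.0083 -0.0055 -1.    ] J7 -0.157458129762753 t 12.6
0.01077386588885305
```

>>> {"api": "play_rows", "payload": {
  "targets": "0.9 0.26 -0.32 0.002 0.535;0.9 0.26 -0.32 0.002 0.535;0.9 0.26 -0.32 0.002 0.535;0.9 0.26 -0.32 0.002 0.535;0.9 0.26 -0.32 0.002 0.535;0.9 0.26 -0.32 0.002 0.535;0.9 0.26 -0.32 0.002 0.535;0.9 0.26 -0.32 0.002 0.535"
}}

```text
clock: 13.27
tcp_pos: [0.5176, -0.0757, 0.1831]
orientation: [-3.137, 0.165, 0.0]
contact_force: [1.2, -0.2, -0.3]
grip_width: 0.0109
gripper_force: 29.5
```

>>> {"api": "play_rows", "payload": {
  "targets": "0.9 0.05 -0.06 0 0;0.9 0.05 -0.06 0 0;0.9 0.05 -0.06 0 0;0.9 0.05 -0.06 0 0"
}}

```text
clock: 13.6
tcp_pos: [0.5745, -0.0213, 0.1825]
orientation: [3.136, -0.158, -0.001]
contact_force: [-0.5, -1.5, -0.8]
grip_width: 0.0107
gripper_force: 29.5
```

```bash
cat >> h.py <<'E'
def blob(fn,kind,z):
    ci=r.camera_info('wrist'); im=r.grab_frame('wrist')[:,:,::-1]; cv2.imwrite('pics/'+fn+'_raw.png',im); h=cv2.cvtColor(im,cv2.COLOR_BGR2HSV)
    lo,hi={'blue':((100,120,60),(125,255,255)),'orange':((5,120,90),(22,255,255))}[kind]
    g=cv2.inRange(h,lo,hi); k,l,st,c=cv2.connectedComponentsWithStats(g); i=1+np.argmax(st[1:,4]); ys,xs=np.where(l==i)
    P=np.array([at(ci,u,v,z)[:2] for u,v in zip(xs,ys)]).astype(np.float32); print(kind,st[i],cv2.minAreaRect(P)); return ci,im
E
python3 - <<'E'
from h import *
plan([.5395,.002,.19],-96.1); blob('b1','blue',.074)
im=cv2.imread('pics/b1_raw.png'); cv2.imwrite('pics/b1.png',cv2.resize(im,None,fx=1.5,fy=1.5))
E
```

```text
shift [-0.0372 -0.0197 -0.0075] spin 0.006 | dist 0.043 now [ 0.5745 -0.0213  0.1825] az -95.76 tilt [-0.0009 -0.0012 -1.    ] J7 -1.3142695235391657 t 13.6
blue [ 221  136   45  109 1944] ((0.5576980113983154, -0.0093160942196846), (0.044047627598047256, 0.12239445000886917), 82.2806167602539)
```

View pics/b1.png

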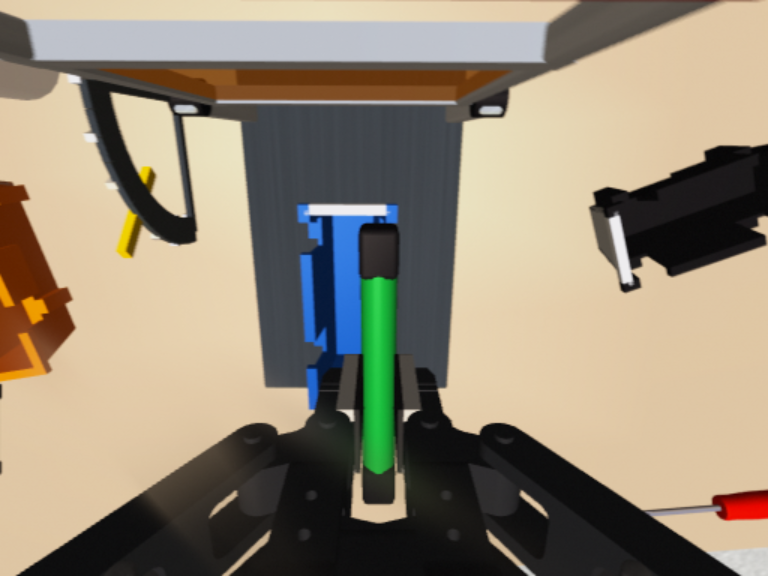

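The view shows the tube held lengthways and in line with the blue tote. The tote's white end has its outer rim corners at raw (200,137) and (264.7,137).

```bash
python3 - <<'E'
from h import *
W=r.camera_info('wrist'); a=at(W,199.5,136.5,.074);b=at(W,264.7,136.5,.074); m=(a+b)/2; u=np.array([.9943,-.1063,0])
print(a,b,np.linalg.norm(a-b),m,'ctr',m-.079*u)
u2=np.array([-(b-a)[1],(b-a)[0],0]);u2/=np.linalg.norm(u2)
print(u2,np.degrees(np.arctan2(u2[1],u2[0])))
plan([.5395,.002,.07],-96.1)
E
```

```text
[0.6205 0.0235 0.074 ] [ 0.6137 -0.041   0.074 ] 0.0648815594196908 [ 0.6171 -0.0087  0.074 ] ctr [ 0.5385 -0.0003  0.074 ]
[ 0.9946 -0.104   0.    ] -5.971409520848476
shift [-0.0362 -0.022   0.1128] spin 0.0023 | dist 0.12 now [ 0.5734 -0.0235  0.1828] az -95.97 tilt [-0.0012 -0.0012 -1.    ] J7 -1.3141831815843705 t 13.65
```

>>> {"api": "play_rows", "payload": {
  "targets": "0.9 -0.0366 -0.021 0 0.002;0.9 -0.0366 -0.021 0.03 0.002;0.9 -0.0366 -0.021 0.07 0.002;0.9 -0.0366 -0.021 0.1 0.002;0.9 -0.0366 -0.021 0.12 0.002;0.9 -0.0366 -0.021 0.12 0.002;0.9 -0.0366 -0.021 0.12 0.002"
}}

```text
clock: 14.23
tcp_pos: [0.5383, -0.0006, 0.0634]
orientation: [3.136, -0.173, -0.003]
contact_force: [0.7, 0.4, -0.2]
grip_width: 0.0109
gripper_force: 29.5
```

```bash
python3 - <<'E'
from h import *
plan([.539,.001,.012],-96); print(r.get_obs()['contact_force'])
E
```

```text
shift [ 0.0006 -0.0017  0.0514] spin -0.0054 | dist 0.051 now [ 0.5383 -0.0006  0.0634] az -96.31 tilt [-0.0018 -0.0008 -1.    ] J7 -1.2385307329598094 t 14.2333
[ 0.7327  0.412  -0.2464]
```

>>> {"api": "play_rows", "payload": {
  "targets": "0.9 0.0006 -0.0015 0.02 -0.005;0.9 0.0006 -0.0015 0.035 -0.005;0.9 0.0006 -0.0015 0.048 -0.005;0.9 0.0006 -0.0015 0.048 -0.005;0.55 0.0006 -0.0015 0.048 -0.005;0.55 0.0006 -0.0015 0.048 -0.005;0.55 0.0006 -0.0015 0.048 -0.005;0.55 0.0006 -0.0015 0.048 -0.005"
}}

```text
clock: 14.9
tcp_pos: [0.541, 0.0026, 0.0164]
orientation: [-3.137, 0.161, -0.002]
contact_force: [0.1, 0.7, -0.5]
grip_width: 0.0195
gripper_force: 0.0
```

>>> {"api": "play_rows", "payload": {
  "targets": "0.55 0 0 0 0;0.55 0 0 -0.03 0;0.55 0 0 -0.07 0;0.55 0 0 -0.11 0;0.55 0 0 -0.15 0;0.55 0 0 -0.19 0;0.55 0 0 -0.19 0"
}}

```text
clock: 15.48
tcp_pos: [0.5447, 0.0016, 0.2126]
orientation: [-3.135, 0.162, -0.017]
contact_force: [1.1, -0.7, 0.7]
grip_width: 0.0191
gripper_force: 0.0
```

```bash
python3 - <<'E'
from h import *
tube('t4',.0195); plan([.425,.373,.2],68)
S=r.camera_info('scene');D=r.camera_info('side')
for n,ci in (('scene',S),('side',D)):
    im=r.grab_frame(n)[:,:,::-1].astype(int); g=((im[:,:,1]>im[:,:,2]+35)&(im[:,:,1]>im[:,:,0]+25)).astype(np.uint8)
    k,l,st,c=cv2.connectedComponentsWithStats(g)
    for i in range(1,k):
        if 15<st[i,4]<400: print(n,st[i,4],c[i],at(ci,*c[i],.0065))
E
```

```text
tube 472 [249 133   8  60] ctr [0.5414 0.0013] dir 174.1708895026345 len 0.07948764893333933 wid 0.009538100709202184
tube 341 [ 12 240  11  44] ctr [0.4276 0.3649] dir 159.7079976288686 len 0.07648262914617024 wid 0.014746012817609481
shift [-0.1553 -0.3566  0.0094] spin -2.8599 | dist 0.389 now [0.5431 0.0024 0.2094] az -95.86 tilt [ 0.0074  0.0022 -1.    ] J7 -1.4060651696244708 t 15.5333
scene 60 [389.6    200.2667] [0.4231 0.3742 0.0065]
side 128 [268.3906 338.2656] [0.4267 0.3715 0.0065]
```

>>> {"api": "play_rows", "payload": {
  "targets": "-0.2 -0.155 -0.356 0 -2.86;-0.2 -0.155 -0.356 0 -2.86;-0.2 -0.155 -0.356 0 -2.86;-0.2 -0.155 -0.356 0 -2.86;-0.2 -0.155 -0.356 0 -2.86;-0.2 -0.155 -0.356 0 -2.86;-0.2 -0.155 -0.356 0 -2.86;-0.2 -0.155 -0.356 0 -2.86"
}}

```text
clock: 16.3
tcp_pos: [0.4369, 0.3214, 0.2038]
orientation: [2.825, 1.372, -0.005]
contact_force: [0.3, -0.8, -0.4]
grip_width: 0.0515
gripper_force: 0.0
```

```bash
python3 - <<'E'
from h import *
plan([.425,.373,.2],68.5)
E
```

```text
shift [ 0.0332 -0.0413  0.0038] spin -1.8622 | dist 0.053 now [0.4369 0.3214 0.2038] az -38.2 tilt [-0.0024 -0.0019 -1.    ] J7 -1.1717835672894659 t 16.3
```

>>> {"api": "play_rows", "payload": {
  "targets": "-0.2 0.033 -0.041 0.004 -1.862;-0.2 0.033 -0.041 0.004 -1.862;-0.2 0.033 -0.041 0.004 -1.862;-0.2 0.033 -0.041 0.004 -1.862;-0.2 0.033 -0.041 0.004 -1.862;-0.2 0.033 -0.041 0.004 -1.862;-0.2 0.033 -0.041 0.004 -1.862;-0.2 0.033 -0.041 0.004 -1.862"
}}

```text
clock: 16.97
tcp_pos: [0.4265, 0.3707, 0.1994]
orientation: [-1.822, -2.559, 0.006]
contact_force: [-0.3, 0.6, -0.5]
grip_width: 0.0514
gripper_force: 0.0
```

```bash
python3 - <<'E'
from h import *
tube('t5'); plan([.425,.373,.2],68.5)
E
```

```text
tube 545 [227 134  51  44] ctr [0.4268 0.373 ] dir 159.0643849967585 len 0.08157792549061044 wid 0.011907042642265185
tube 2257 [464 314  48  69] ctr [0.9148 0.1945] dir 140.42855847529148 len 0.17643011492719796 wid 0.07619634002054668
shift [ 0.0028 -0.0007 -0.0005] spin -0.8553 | dist 0.003 now [0.4266 0.3706 0.1995] az 19.5 tilt [-0.0026 -0.0027 -1.    ] J7 -0.31334658528779236 t 17.0167
```

>>> {"api": "play_rows", "payload": {
  "targets": "-0.2 0.003 -0.001 0 -0.864;-0.2 0.003 -0.001 0 -0.864;-0.2 0.003 -0.001 0.0 -0.864;-0.2 0.003 -0.001 0.0 -0.864;-0.2 0.003 -0.001 0.0 -0.864;-0.2 0.003 -0.001 0.0 -0.864;-0.2 0.003 -0.001 0.03 -0.864;-0.2 0.003 -0.001 0.06 -0.864"
}}

```text
clock: 17.68
tcp_pos: [0.4261, 0.3745, 0.1408]
orientation: [0.589, 3.086, 0.003]
contact_force: [1.0, -0.3, -1.2]
grip_width: 0.0513
gripper_force: 0.0
```

```bash
python3 - <<'E'
from h import *
tube('t6'); plan([.4265,.373,-.036],69)
E
```

```text
tube 710 [246 135  11  70] ctr [0.4272 0.3729] dir 158.37819046622653 len 0.07998552231668236 wid 0.011366386772963581
shift [-0.0038  0.0049  0.1699] spin -0.0146 | dist 0.17 now [0.4222 0.3711 0.1339] az 68.17 tilt [-0.0067 -0.007  -1.    ] J7 0.49990683762848115 t 17.7333
```

>>> {"api": "play_rows", "payload": {
  "targets": "-0.2 0 0 0.04 0;-0.2 0 0 0.08 0;-0.2 0 0 0.12 0;-0.2 0 0 0.14 0;-0.2 0 0 0.155 0;-0.2 0 0 0.165 0;-0.2 0 0 0.175 0;-0.2 0 0 0.175 0"
}}

```text
clock: 18.4
tcp_pos: [0.4247, 0.3733, -0.0351]
orientation: [-0.594, -3.083, 0.004]
contact_force: [-0.2, -0.5, -0.6]
grip_width: 0.0512
gripper_force: 0.0
```

```bash
python3 - <<'E'
from h import *
tube('t7'); plan([.427,.373,-.036],68.4)
E
```

```text
tube 2794 [242 187  24 132] ctr [0.4301 0.3722] dir 158.66840179775105 len 0.0831825532915756 wid 0.01219392343488194
shift [-0.0018 -0.0001  0.002 ] spin -0.0038 | dist 0.003 now [ 0.4253  0.3737 -0.034 ] az 68.18 tilt [-0.001 -0.001 -1.   ] J7 0.5930045984614839 t 18.45
```

>>> {"api": "play_rows", "payload": {
  "targets": "0.9 0 0 0 0;0.9 0 0 0 0;0.9 0 0 0 0;0.9 0 0 0 0;0.9 0 0 0 0;0.9 0 0 0 0;0.9 0 0 0 0",
  "squeeze": 30
}}

```text
clock: 19.03
tcp_pos: [0.4263, 0.3747, -0.0324]
orientation: [0.593, 3.084, 0.003]
contact_force: [-0.9, -0.9, 5.1]
grip_width: 0.0102
gripper_force: 29.4
```

>>> {"api": "play_rows", "payload": {
  "targets": "0.9 0 0 -0.03 0;0.9 0 0 -0.07 0;0.9 0 0 -0.11 0;0.9 0 0 -0.15 0;0.9 0 0 -0.19 0;0.9 0 0 -0.22 0;0.9 0 0 -0.22 0"
}}

```text
clock: 19.62
tcp_pos: [0.429, 0.3768, 0.1939]
orientation: [0.593, 3.079, 0.017]
contact_force: [0.6, -0.0, -0.2]
grip_width: 0.0102
gripper_force: 29.2
```

```bash
python3 - <<'E'
from h import *
plan([.539,.001,.185],84); tube('t8')
E
```

```text
shift [-0.2417 -0.3082  0.0061] spin -0.2758 | dist 0.392 now [0.429  0.3768 0.1939] az 68.2 tilt [ 0.0077  0.0097 -0.9999] J7 0.48213991030045783 t 19.6167
tube 2698 [241 184  23 130] ctr [0.5605 0.3265] dir 158.41912462152604 len 0.2126724033722419 wid 0.03247868651639999
```

>>> {"api": "play_rows", "payload": {
  "targets": "0.9 -0.241 -0.304 0.006 -0.276;0.9 -0.241 -0.304 0.006 -0.276;0.9 -0.241 -0.304 0.006 -0.276;0.9 -0.241 -0.304 0.006 -0.276;0.9 -0.241 -0.304 0.006 -0.276;0.9 -0.241 -0.304 0.006 -0.276;0.9 -0.241 -0.304 0.006 -0.276;0.9 -0.241 -0.304 0.006 -0.276"
}}

```text
clock: 20.33
tcp_pos: [0.5201, 0.0535, 0.1803]
orientation: [-0.163, -3.136, 0.0]
contact_force: [0.8, 0.5, -0.4]
grip_width: 0.0103
gripper_force: 29.2
```

```bash
python3 - <<'E'
from h import *
plan([.5394,.005,.12],84)
E
```

```text
shift [-0.0243 -0.0462  0.0602] spin 0.001 | dist 0.08 now [0.5201 0.0535 0.1803] az 84.06 tilt [-0.0017 -0.0002 -1.    ] J7 1.3867210536039427 t 20.3333
```

>>> {"api": "play_rows", "payload": {
  "targets": "0.9 -0.0243 -0.046 0 0;0.9 -0.0243 -0.046 0.03 0;0.9 -0.0243 -0.046 0.06 0;0.9 -0.0243 -0.046 0.06 0;0.9 -0.0243 -0.046 0.06 0;0.9 -0.0243 -0.046 0.06 0"
}}

```text
clock: 20.83
tcp_pos: [0.5404, 0.0079, 0.1218]
orientation: [-0.161, -3.137, -0.0]
contact_force: [0.4, 0.0, 0.8]
grip_width: 0.0103
gripper_force: 29.3
```

```bash
python3 - <<'E'
from h import *
plan([.5394,.005,.022],84)
W=r.camera_info('wrist'); im=r.grab_frame('wrist'); cv2.imwrite('pics/b2_raw.png',im[:,:,::-1])
E
```

```text
shift [ 0.0006 -0.003   0.0998] spin 0.0019 | dist 0.1 now [0.5404 0.0079 0.1218] az 84.11 tilt [-0.0003  0.0001 -1.    ] J7 1.5443965572864669 t 20.8333
```

>>> {"api": "play_rows", "payload": {
  "targets": "0.9 0 -0.003 0.03 0;0.9 0 -0.003 0.06 0;0.9 0 -0.003 0.085 0;0.9 0 -0.003 0.099 0;0.9 0 -0.003 0.099 0;0.55 0 -0.003 0.099 0;0.55 0 -0.003 0.099 0;0.55 0 -0.003 0.099 0"
}}

```text
clock: 21.55
tcp_pos: [0.5417, 0.0047, 0.0242]
orientation: [0.162, 3.134, 0.001]
contact_force: [0.2, 1.1, -0.5]
grip_width: 0.0195
gripper_force: 0.0
```

>>> {"api": "play_rows", "payload": {
  "targets": "0.55 0 0 0 0;0.55 0 0 -0.03 0;0.55 0 0 -0.07 0;0.55 0 0 -0.11 0;0.55 0 0 -0.15 0;0.55 0 0 -0.19 0;0.55 0 0 -0.19 0"
}}

```text
clock: 22.13
tcp_pos: [0.5451, 0.004, 0.2211]
orientation: [0.164, 3.123, 0.006]
contact_force: [1.0, -0.0, -0.4]
grip_width: 0.0195
gripper_force: 0.0
```

```bash
python3 - <<'E'
from h import *
tube('t9',.0195);S=r.camera_info('scene');D=r.camera_info('side')
for n,ci in (('scene',S),('side',D)):
    im=r.grab_frame(n)[:,:,::-1]; cv2.imwrite('pics/%s9_raw.png'%n,im);im=im.astype(int); g=((im[:,:,1]>im[:,:,2]+35)&(im[:,:,1]>im[:,:,0]+25)).astype(np.uint8)
    k,l,st,c=cv2.connectedComponentsWithStats(g)
    for i in range(1,k):
        if 10<st[i,4]<400: print(n,st[i,4],c[i],at(ci,*c[i],.0065))
t=cv2.imread('pics/t9_raw.png');s=cv2.imread('pics/scene9_raw.png')
cv2.imwrite('pics/v9.png',np.hstack([cv2.resize(t[80:280,150:350],(400,400),interpolation=cv2.INTER_CUBIC),cv2.resize(s[120:260,180:320],(400,400),interpolation=cv2.INTER_CUBIC)]))
plan([.585,.283,.25],94)
E
```

```text
tube 665 [245 124  12  61] ctr [0.5453 0.0031] dir 174.29667557289346 len 0.08157800840072793 wid 0.014308024891328389
tube 596 [393 309  45  33] ctr [0.8583 0.253 ] dir 44.04792643620161 len 0.10608559917806554 wid 0.030899050544746568
scene 18 [267.5556 187.0556] [0.4932 0.0034 0.0065]
side 17 [276.4118 213.    ] [ 0.5253 -0.0195  0.0065]
shift [-0.0159  0.2817 -0.0366] spin -0.1735 | dist 0.284 now [0.5401 0.0045 0.213 ] az 84.06 tilt [ 0.0016  0.001  -1.    ] J7 1.487854346071031 t 22.2833
```

>>> {"api": "play_rows", "payload": {
  "targets": "-1 -0.016 0.282 -0.037 -0.174;-1 -0.016 0.282 -0.037 -0.174;-1 -0.016 0.282 -0.037 -0.174;-1 -0.016 0.282 -0.037 -0.174;-1 -0.016 0.282 -0.037 -0.174;-1 -0.016 0.282 -0.037 -0.174;-1 -0.016 0.282 -0.037 -0.174;-1 -0.016 0.282 -0.037 -0.174"
}}

```text
clock: 22.95
tcp_pos: [0.5831, 0.2932, 0.2472]
orientation: [0.128, -3.136, -0.005]
contact_force: [-0.2, 2.0, -0.2]
grip_width: 0.0855
gripper_force: 0.0
```

```bash
python3 - <<'E'
from h import *
plan([.588,.283,.25],94); ci,im=blob('o1','orange',.064)
t=cv2.imread('pics/t9_raw.png')
a=cv2.resize(im[40:340,90:440],(448,384),interpolation=cv2.INTER_CUBIC); b=cv2.resize(t[90:258,195:320],(286,384),interpolation=cv2.INTER_CUBIC)
cv2.imwrite('pics/v10.png',np.hstack([a,b]))
E
```

```text
shift [-0.0041 -0.0106 -0.0029] spin 0.0115 | dist 0.012 now [0.5831 0.2932 0.2472] az 94.66 tilt [-0.0026  0.0028 -1.    ] J7 1.2302103225542653 t 22.95
orange [ 216   99   56  122 4721] ((0.5879752039909363, 0.2823157012462616), (0.15863962471485138, 0.06710600107908249), 4.034895420074463)
```

View pics/v10.png

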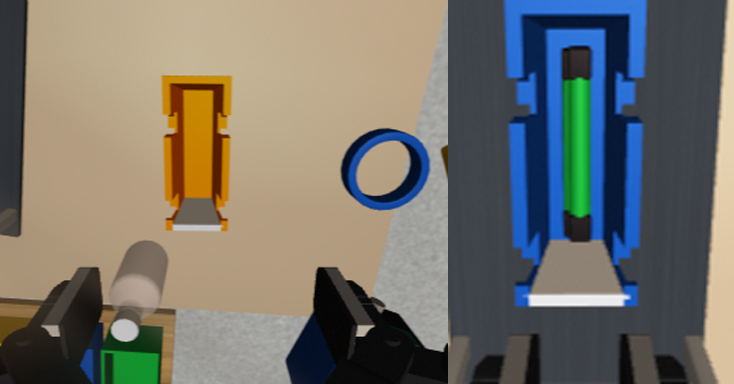

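>>> {"api": "play_rows", "payload": {
  "targets": "-1 -0.0045 -0.011 0 0.011;-1 -0.0045 -0.011 0.04 0.011;-1 -0.0045 -0.011 0.08 0.011;-1 -0.0045 -0.011 0.11 0.011;-1 -0.0045 -0.011 0.13 0.011;-1 -0.0045 -0.011 0.13 0.011;-1 -0.0045 -0.011 0.13 0.011"
}}

```text
clock: 23.58
tcp_pos: [0.5901, 0.2692, 0.1183]
orientation: [0.087, -3.138, 0.004]
contact_force: [0.9, 0.8, 0.6]
grip_width: 0.0854
gripper_force: 0.0
```

```bash
python3 - <<'E'
from h import *
plan([.588,.2823,-.018],94.03); blob('o2','orange',.064)
E
```

```text
shift [0.001  0.0136 0.1363] spin -0.0146 | dist 0.137 now [0.5901 0.2692 0.1183] az 93.19 tilt [-0.0024 -0.0027 -1.    ] J7 1.283866831813143 t 23.5833
orange [ 227   95   86  178 9038] ((0.588657557964325, 0.28330788016319275), (0.15937481820583344, 0.06731028854846954), 4.280722141265869)
```

>>> {"api": "play_rows", "payload": {
  "targets": "-1 0.001 0.014 0 -0.018;-1 0.001 0.014 0.03 -0.018;-1 0.001 0.014 0.06 -0.018;-1 0.001 0.014 0.06 -0.018;-1 0.001 0.014 0.06 -0.018"
}}

```text
clock: 24.05
tcp_pos: [0.5882, 0.287, 0.0597]
orientation: [0.123, -3.138, 0.0]
contact_force: [0.0, -0.1, 0.6]
grip_width: 0.0854
gripper_force: 0.0
```

```bash
python3 - <<'E'
from h import *
plan([.5885,.283,-.018],94.2); blob('o3','orange',.064)
E
```

```text
shift [-0.     -0.004   0.0777] spin 0.0049 | dist 0.078 now [0.5882 0.287  0.0597] az 94.48 tilt [-0.0009 -0.0003 -1.    ] J7 1.3008490376500306 t 24.05
orange [  191    97   114   221 14941] ((0.5886858701705933, 0.28314125537872314), (0.1595814824104309, 0.06735661625862122), 4.067189693450928)
```

>>> {"api": "play_rows", "payload": {
  "targets": "-1 0 -0.003 0.02 0.005;-1 0 -0.003 0.04 0.005;-1 0 -0.003 0.06 0.005;-1 0 -0.003 0.07 0.005;-1 0 -0.003 0.077 0.005;-1 0 -0.003 0.077 0.005"
}}

```text
clock: 24.6
tcp_pos: [0.5891, 0.2836, -0.0174]
orientation: [-0.114, 3.139, 0.0]
contact_force: [0.5, -0.2, 0.3]
grip_width: 0.0856
gripper_force: 0.0
```

>>> {"api": "play_rows", "payload": {
  "targets": "0 0 0 0 0;0 0 0 0 0;0 0 0 0 0;0 0 0 0 0;0 0 0 0 0;0 0 0 0 0;0 0 0 0 0;0 0 0 0 0",
  "squeeze": 40
}}

```text
clock: 25.27
tcp_pos: [0.5902, 0.2839, -0.0159]
orientation: [-0.113, 3.137, 0.002]
contact_force: [-0.7, -0.3, 6.5]
grip_width: 0.0658
gripper_force: 46.5
```

```bash
python3 - <<'E'
from h import *
plan([.5885,.283,-.018],94.2); blob('o4','orange',.064);o=r.get_obs();print(o['grip_width'],o['gripper_force'],o['contact_force'])
E
```

```text
shift [ 0.0017 -0.0008  0.0021] spin -0.0012 | dist 0.003 now [ 0.5902  0.2839 -0.0159] az 94.13 tilt [ 0.0024  0.0014 -1.    ] J7 1.330612969275287 t 25.2667
orange [  154    96   198   259 32349] ((0.5657752156257629, 0.28156429529190063), (0.11389540135860443, 0.0673239529132843), 4.091289520263672)
0.06529876122879996 46.50331199169159 [-0.9183 -0.5141  6.8843]
```

>>> {"api": "play_rows", "payload": {
  "targets": "0 0 0 -0.03 0;0 0 0 -0.07 0;0 0 0 -0.11 0;0 0 0 -0.15 0;0 0 0 -0.19 0.1;0 0 0 -0.2 0.2;0 0 0 -0.2 0.3;0 0 0 -0.2 0.4"
}}

```text
clock: 25.98
tcp_pos: [0.5893, 0.2837, 0.1842]
orientation: [0.52, 3.097, 0.004]
contact_force: [0.2, 0.0, -2.6]
grip_width: 0.0653
gripper_force: 46.3
```

>>> {"api": "play_rows", "payload": {
  "targets": "0 0 0 0 0.9;0 0 0 0 0.9;0 0 0 0 0.9;0 0 0 0 0.9;0 0 0 0 0.9;0 0 0 0 0.9;0 0 0 0 0.9;0 0 0 0 0.9"
}}

```text
clock: 26.65
tcp_pos: [0.5883, 0.2835, 0.1822]
orientation: [-1.815, -2.564, 0.001]
contact_force: [0.2, -0.6, -1.5]
grip_width: 0.0658
gripper_force: 46.3
```

```bash
python3 - <<'E'
from h import *
plan([.539,.001,.2],-96); print(r.get_obs()['joints'])
E
```

```text
shift [-0.2501 -0.1403 -0.0177] spin 2.0139 | dist 0.287 now [0.5883 0.2835 0.1822] az 19.39 tilt [-0.0006 -0.0002 -1.    ] J7 0.10829506425993926 t 26.65
[-1.0208  0.5252  0.6865  1.6547 -0.3657  1.0946  0.1083]
```

>>> {"api": "play_rows", "payload": {
  "targets": "0 -0.25 -0.14 -0.01 1;0 -0.25 -0.14 -0.01 1;0 -0.25 -0.14 -0.01 1;0 -0.25 -0.14 -0.01 1;0 -0.25 -0.14 -0.01 1;0 -0.25 -0.14 -0.01 1;0 -0.25 -0.14 -0.01 1;0 -0.25 -0.14 -0.01 1"
}}

```text
clock: 27.32
tcp_pos: [0.5388, -0.0086, 0.1936]
orientation: [2.828, 1.364, 0.0]
contact_force: [-1.2, -1.0, -2.0]
grip_width: 0.0654
gripper_force: 46.3
```

>>> {"api": "play_rows", "payload": {
  "targets": "0 0 0 0 1;0 0 0 0 1;0 0 0 0 1;0 0 0 0 1;0 0 0 0 1;0 0 0 0 1;0 0 0 0 1;0 0 0 0 1"
}}

```text
clock: 27.98
tcp_pos: [0.5408, 0.0012, 0.1923]
orientation: [-3.138, 0.14, 0.001]
contact_force: [0.5, -1.4, -2.4]
grip_width: 0.0656
gripper_force: 46.3
```

```bash
python3 - <<'E'
from h import *
plan([.539,.001,.15],-96); print(r.get_obs()['joints'])
E
```

```text
shift [-0.0018  0.0004  0.0423] spin 0.0158 | dist 0.042 now [0.5408 0.0012 0.1923] az -95.09 tilt [-0.0003  0.0009 -1.    ] J7 -1.1536890581858663 t 27.9833
[-1.0393  0.5645  1.3027  1.9268 -0.608   1.13   -1.1537]
```

>>> {"api": "play_rows", "payload": {
  "targets": "0 -0.003 0.001 0.03 0.016;0 -0.003 0.001 0.06 0.016;0 -0.003 0.001 0.09 0.016;0 -0.003 0.001 0.115 0.016;0 -0.003 0.001 0.115 0.016;0 -0.003 0.001 0.115 0.016"
}}

```text
clock: 28.48
tcp_pos: [0.5372, 0.0001, 0.077]
orientation: [3.138, -0.158, -0.004]
contact_force: [0.7, -1.3, -1.9]
grip_width: 0.0657
gripper_force: 46.1
```

```bash
python3 - <<'E'
from h import *
plan([.5377,.0006,.052],-96); print(r.get_obs()['joints'])
E
```

```text
shift [ 0.0005 -0.0006  0.025 ] spin 0.004 | dist 0.025 now [0.5372 0.0001 0.077 ] az -95.77 tilt [-0.0022  0.     -1.    ] J7 -1.0446487265460618 t 28.4833
[-0.9048  0.679   1.1084  2.0331 -0.7755  0.9318 -1.0446]
```

>>> {"api": "play_rows", "payload": {
  "targets": "0 0.0005 -0.0005 0.008 0.004;0 0.0005 -0.0005 0.016 0.004;0 0.0005 -0.0005 0.022 0.004;0 0.0005 -0.0005 0.024 0.004;0 0.0005 -0.0005 0.026 0.004;0 0.0005 -0.0005 0.026 0.004"
}}

```text
clock: 28.98
tcp_pos: [0.5385, 0.0008, 0.052]
orientation: [-3.136, 0.166, 0.001]
contact_force: [-3.4, 1.9, 5.1]
grip_width: 0.0654
gripper_force: 47.0
```

```bash
python3 - <<'E'
from h import *
plan([.5377,.0006,.052],-96); print(r.get_obs()['contact_force'])
E
```

```text
shift [-0.0008  0.0003  0.    ] spin -0.0013 | dist 0.001 now [0.5385 0.0008 0.052 ] az -96.07 tilt [-0.0003  0.0014 -1.    ] J7 -1.0186498978015073 t 28.9833
[-3.361   1.9066  5.1321]
```

>>> {"api": "play_rows", "payload": {
  "targets": "-1 0 0 0 0;-1 0 0 0 0;-1 0 0 0 0;-1 0 0 0 0;-1 0 0 0 0;-1 0 0 -0.03 0;-1 0 0 -0.06 0;-1 0 0 -0.1 0"
}}

```text
clock: 29.65
tcp_pos: [0.537, 0.0006, 0.151]
orientation: [3.136, -0.167, -0.006]
contact_force: [0.7, -0.5, 0.3]
grip_width: 0.0851
gripper_force: 0.0
```

>>> {"api": "play_rows", "payload": {
  "targets": "-1 0 0 -0.04 0;-1 0 0 -0.08 0;-1 0 0 -0.1 0;-1 0 0 -0.1 0;-1 0 0 -0.1 0"
}}

```text
clock: 30.07
tcp_pos: [0.5391, 0.0008, 0.252]
orientation: [-3.136, 0.166, -0.003]
contact_force: [-1.0, 0.1, -1.9]
grip_width: 0.0853
gripper_force: 0.0
```

```bash
python3 - <<'E'
from h import *
blob('o5','orange',.132); plan([.588,-.262,.25],15.6); print(r.get_obs()['joints'])
E
```

```text
orange [ 219   95   68  144 6737] ((0.5414811372756958, 4.641339182853699e-05), (0.06750012934207916, 0.15810303390026093), 83.79427337646484)
shift [0.0772 0.2562 0.0006] spin -1.9488 | dist 0.268 now [0.5382 0.001  0.2508] az -96.06 tilt [-0.0004  0.0008 -1.    ] J7 -1.230996233937871 t 30.1167
[-1.1067  0.502   1.3843  1.8619 -0.5267  1.2277 -1.231 ]
```

>>> {"api": "play_rows", "payload": {
  "targets": "-1 0.077 0.256 0 -0.95;-1 0.077 0.256 0 -0.95;-1 0.077 0.256 0 -0.95;-1 0.077 0.256 0 -0.95;-1 0.077 0.256 0 -0.95;-1 0.077 0.256 0 -0.95;-1 0.077 0.256 0 -0.95;-1 0.077 0.256 0 -0.95"
}}

```text
clock: 30.78
tcp_pos: [0.5855, -0.2683, 0.2495]
orientation: [2.867, 1.284, -0.005]
contact_force: [-0.6, 0.9, 0.6]
grip_width: 0.0853
gripper_force: 0.0
```

>>> {"api": "play_rows", "payload": {
  "targets": "-1 0 0 0 -1;-1 0 0 0 -1;-1 0 0 0 -1;-1 0 0 0 -1;-1 0 0 0 -1;-1 0 0 0 -1;-1 0 0 0 -1;-1 0 0 0 -1"
}}

```text
clock: 31.45
tcp_pos: [0.5869, -0.2614, 0.2489]
orientation: [-1.888, -2.506, 0.001]
contact_force: [-0.1, 0.1, -0.0]
grip_width: 0.0856
gripper_force: 0.0
```

```bash
cat >> h.py <<'E'
def dark(fn,z,near):
    ci=r.camera_info('wrist'); im=r.grab_frame('wrist')[:,:,::-1]; cv2.imwrite('pics/'+fn+'_raw.png',im)
    g=(im.max(2)<70).astype(np.uint8); k,l,st,c=cv2.connectedComponentsWithStats(g); u=proj(ci,near)
    for i in np.argsort(-st[:,4])[:6]:
        if i==0: continue
        ys,xs=np.where(l==i); 
        if st[i,4]<800: continue
        P=np.array([at(ci,a,b,z)[:2] for a,b in zip(xs,ys)]).astype(np.float32); print(st[i],cv2.minAreaRect(P))
    print('expected px',u)
E
python3 - <<'E'
from h import *
plan([.588,-.262,.25],15.6); print(r.get_obs()['joints']); dark('k1',.064,[.588,-.264,.064])
E
```

```text
shift [-0.0008  0.0009 -0.0011] spin 0.0069 | dist 0.002 now [ 0.5869 -0.2614  0.2489] az 16.0 tilt [-0.0035  0.0017 -1.    ] J7 0.8553562414555697 t 31.45
[-0.1553  0.4394  0.6734  1.601  -0.2878  1.2066  0.8554]
[    0   249   512   135 35987] ((0.6625444889068604, -0.5100133419036865), (0.8776206970214844, 0.26066330075263977), 16.211017608642578)
[ 225  100   53  120 5358] ((0.5869213938713074, -0.2662058472633362), (0.06456848233938217, 0.15671977400779724), 16.010177612304688)
[ 238    0  174   57 4746] ((0.6215860247612, -0.0953347235918045), (0.18876418471336365, 0.055754270404577255), 15.965046882629395)
[ 368  111   76   47 1980] ((0.7691159248352051, -0.1800290197134018), (0.09441476315259933, 0.04993443936109543), 4.642491817474365)
expected px [252.2118 162.1   ]
```

>>> {"api": "play_rows", "payload": {
  "targets": "-1 0.004 0 0 0;-1 -0.004 0 0.04 0;-1 -0.004 0 0.08 0;-1 -0.004 0 0.12 0;-1 -0.004 0 0.16 0;-1 -0.004 0 0.19 0;-1 -0.004 0 0.19 0;-1 -0.004 0 0.19 0"
}}

```text
clock: 32.17
tcp_pos: [0.5874, -0.2652, 0.0596]
orientation: [-1.899, -2.497, 0.003]
contact_force: [0.5, -0.5, 1.6]
grip_width: 0.0855
gripper_force: 0.0
```

```bash
python3 - <<'E'
from h import *
plan([.5868,-.2655,-.018],16); print(r.get_obs()['joints']); dark('k2',.064,[.588,-.264,.064])
E
```

```text
shift [-0.0003 -0.0004  0.0776] spin -0.0091 | dist 0.078 now [ 0.5874 -0.2652  0.0596] az 15.48 tilt [-0.0044  0.0011 -1.    ] J7 0.9620778758516938 t 32.1667
[-0.0702  0.638   0.5671  1.7642 -0.4306  0.8708  0.9621]
[    0   249   512   135 31088] ((0.6121207475662231, -0.34602266550064087), (0.42727985978126526, 0.12663550674915314), 15.78242301940918)
[  195   100   111   219 18250] ((0.5870866775512695, -0.2664419412612915), (0.0655997022986412, 0.15852607786655426), 15.324024200439453)
[ 451  119   55   83 1273] ((0.7222324013710022, -0.1846185028553009), (0.039132010191679, 0.047113385051488876), 4.770505428314209)
expected px [252.4053 220.0776]
```

>>> {"api": "play_rows", "payload": {
  "targets": "-1 -0.001 0 0.02 0;-1 -0.001 0 0.04 0;-1 -0.001 0 0.06 0;-1 -0.001 0 0.07 0;-1 -0.001 0 0.077 0;-1 -0.001 0 0.077 0"
}}

```text
clock: 32.72
tcp_pos: [0.5897, -0.2671, -0.0153]
orientation: [1.899, 2.502, 0.0]
contact_force: [0.2, 0.1, 0.2]
grip_width: 0.0855
gripper_force: 0.0
```

>>> {"api": "play_rows", "payload": {
  "targets": "0 0 0 0 0;0 0 0 0 0;0 0 0 0 0;0 0 0 0 0;0 0 0 0 0;0 0 0 0 0;0 0 0 0 0;0 0 0 0 0",
  "squeeze": 40
}}

```text
clock: 33.38
tcp_pos: [0.5902, -0.2678, -0.014]
orientation: [1.898, 2.501, 0.001]
contact_force: [-1.0, 0.8, 6.9]
grip_width: 0.0654
gripper_force: 46.1
```

```bash
python3 - <<'E'
from h import *
plan([.5871,-.2664,-.018],15.4); o=r.get_obs();print(o['grip_width'],o['gripper_force'],o['contact_force'])
E
```

```text
shift [ 0.0022 -0.0027  0.004 ] spin 0.0037 | dist 0.005 now [ 0.5902 -0.2678 -0.014 ] az 15.61 tilt [ 0.0022 -0.0009 -1.    ] J7 1.0151387654222004 t 33.3833
0.06542898209455437 46.09176456928253 [-1.0425  0.7852  6.873 ]
```

>>> {"api": "play_rows", "payload": {
  "targets": "0 0 0 -0.03 0;0 0 0 -0.07 0;0 0 0 -0.11 0;0 0 0 -0.15 0;0 0 0 -0.19 0;0 0 0 -0.23 0;0 0 0 -0.25 0;0 0 0 -0.25 0"
}}

```text
clock: 34.05
tcp_pos: [0.5919, -0.2688, 0.2408]
orientation: [1.893, 2.495, 0.006]
contact_force: [0.5, -0.3, -1.4]
grip_width: 0.0652
gripper_force: 46.2
```

```bash
python3 - <<'E'
from h import *
plan([.5424,.0003,.235],83.9); print(r.get_obs()['joints'])
E
```

```text
shift [0.2725 0.0247 0.0045] spin -1.1918 | dist 0.274 now [ 0.5919 -0.2688  0.2408] az 15.61 tilt [ 0.0098 -0.0029 -0.9999] J7 0.867470389296843 t 34.05
[-0.1481  0.4525  0.6787  1.6053 -0.3034  1.1808  0.8675]
```

>>> {"api": "play_rows", "payload": {
  "targets": "0 0.272 0.025 0.004 -1;0 0.272 0.025 0.004 -1;0 0.272 0.025 0.004 -1;0 0.272 0.025 0.004 -1;0 0.272 0.025 0.004 -1;0 0.272 0.025 0.004 -1;0 0.272 0.025 0.004 -1;0 0.272 0.025 0.004 -1"
}}

```text
clock: 34.72
tcp_pos: [0.5381, 0.0095, 0.229]
orientation: [-0.441, -3.107, -0.004]
contact_force: [-0.3, 0.9, -2.5]
grip_width: 0.0653
gripper_force: 46.0
```

>>> {"api": "play_rows", "payload": {
  "targets": "0 0 0 0 -0.19;0 0 0 0 -0.19;0 0 0 0 -0.19;0 0 0 0 -0.19"
}}

```text
clock: 35.05
tcp_pos: [0.5394, 0.0016, 0.2296]
orientation: [-0.173, -3.136, 0.0]
contact_force: [-0.4, 0.0, -0.9]
grip_width: 0.0658
gripper_force: 46.0
```

```bash
python3 - <<'E'
from h import *
plan([.5424,.0003,.135],83.9); print(r.get_obs()['joints'])
E
```

```text
shift [-0.0032 -0.0009  0.0946] spin -0.0039 | dist 0.095 now [0.5394 0.0016 0.2296] az 83.68 tilt [-0.0012 -0.     -1.    ] J7 1.439877093250557 t 35.05
[-0.4515  0.222   0.3945  1.8559 -0.096   1.0834  1.4399]
```

>>> {"api": "play_rows", "payload": {
  "targets": "0 -0.003 -0.001 0.02 -0.003;0 -0.003 -0.001 0.05 -0.003;0 -0.003 -0.001 0.075 -0.003;0 -0.003 -0.001 0.09 -0.003;0 -0.003 -0.001 0.09 -0.003;0 -0.003 -0.001 0.09 -0.003"
}}

```text
clock: 35.55
tcp_pos: [0.5423, 0.0001, 0.1397]
orientation: [-0.167, -3.135, 0.001]
contact_force: [0.7, 0.5, -1.4]
grip_width: 0.0652
gripper_force: 45.9
```

```bash
python3 - <<'E'
from h import *
plan([.5424,.0003,.084],83.9)
W=r.camera_info('wrist'); im=r.grab_frame('wrist'); cv2.imwrite('pics/n1_raw.png',im[:,:,::-1])
E
```

```text
shift [-0.0002  0.0002  0.0557] spin -0.0002 | dist 0.056 now [0.5423 0.0001 0.1397] az 83.89 tilt [-0.002  -0.0006 -1.    ] J7 1.4964304183774815 t 35.55
```

Descend gently, reading the force on the way.

>>> {"api": "play_rows", "payload": {
  "targets": "0 0 0 0.012 0;0 0 0 0.02 0;0 0 0 0.026 0;0 0 0 0.032 0;0 0 0 0.036 0;0 0 0 0.036 0"
}}

```text
clock: 36.1
tcp_pos: [0.5425, 0.0004, 0.1037]
orientation: [-0.165, -3.136, 0.0]
contact_force: [-0.2, -0.2, -1.7]
grip_width: 0.0652
gripper_force: 46.0
```

>>> {"api": "play_rows", "payload": {
  "targets": "0 0 0 0.006 0;0 0 0 0.011 0;0 0 0 0.015 0;0 0 0 0.018 0;0 0 0 0.02 0;0 0 0 0.02 0"
}}

```text
clock: 36.6
tcp_pos: [0.5432, 0.0003, 0.0842]
orientation: [0.165, 3.137, -0.0]
contact_force: [1.1, -1.2, -2.5]
grip_width: 0.0654
gripper_force: 46.0
```

>>> {"api": "play_rows", "payload": {
  "targets": "0 0 0 0.001 0;0 0 0 0.002 0;0 0 0 0.003 0;0 0 0 0.003 0;0 0 0 0.003 0"
}}

```text
clock: 37.02
tcp_pos: [0.5434, 0.0003, 0.0838]
orientation: [0.165, 3.136, 0.002]
contact_force: [-7.9, 0.2, 23.1]
grip_width: 0.0653
gripper_force: 49.0
```

Seated at the expected height (0.0838 against 0.084). I'll release, rise and check.

>>> {"api": "play_rows", "payload": {
  "targets": "-1 0 0 -0.002 0;-1 0 0 -0.002 0;-1 0 0 -0.002 0;-1 0 0 -0.002 0;-1 0 0 -0.002 0;-1 0 0 -0.03 0;-1 0 0 -0.06 0;-1 0 0 -0.1 0"
}}

```text
clock: 37.68
tcp_pos: [0.5409, 0.0002, 0.1802]
orientation: [-0.164, -3.132, 0.002]
contact_force: [0.1, 0.1, -0.3]
grip_width: 0.0852
gripper_force: 0.0
```

>>> {"api": "play_rows", "payload": {
  "targets": "-1 0 0 -0.04 0;-1 0 0 -0.08 0;-1 0 0 -0.11 0;-1 0 0 -0.11 0;-1 0 0 -0.11 0"
}}

```text
clock: 38.1
tcp_pos: [0.544, 0.0005, 0.293]
orientation: [0.164, 3.134, 0.002]
contact_force: [-0.7, -0.0, -1.1]
grip_width: 0.0857
gripper_force: 0.0
```

```bash
python3 - <<'E'
from h import *
dark('k3',.162,[.54,0,.162]); im=cv2.imread('pics/k3_raw.png')
_,s=save('side','s9');_,c=save('scene','sc9')
a=cv2.resize(im[40:290,130:380],(400,400),interpolation=cv2.INTER_CUBIC)
b=cv2.resize(s[100:240,170:310,::-1],(400,400),interpolation=cv2.INTER_CUBIC)
cv2.imwrite('pics/v11.png',np.hstack([a,b])); plan([.6775,-.0125,.32],-6); print(r.get_obs()['joints'])
E
```

```text
[    0    78   512   306 44319] ((0.6584885120391846, -0.0059958696365356445), (0.7537931203842163, 0.41963568329811096), 83.94013977050781)
expected px [251.4574 166.3969]
shift [-0.1361  0.0013 -0.0306] spin 1.5709 | dist 0.139 now [0.5419 0.0004 0.2897] az 84.0 tilt [-0.0028 -0.0005 -1.    ] J7 1.4285417012078603 t 38.25
[-0.4666  0.1769  0.4085  1.7682 -0.0744  1.2145  1.4285]
```

View pics/v11.png

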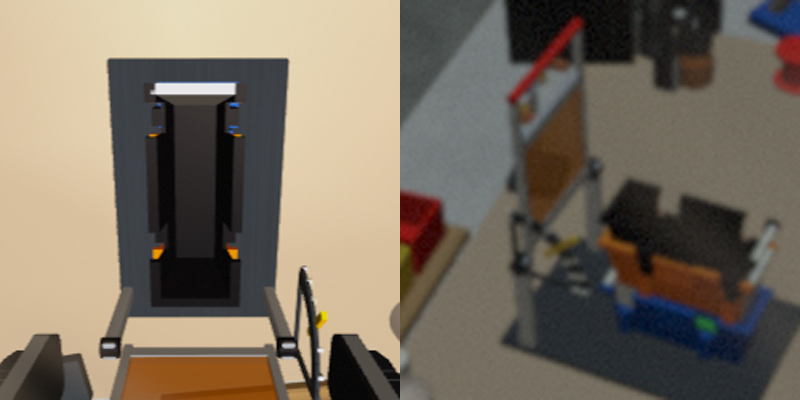

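>>> {"api": "play_rows", "payload": {
  "targets": "0.3 -0.05 0 -0.05 1;0.3 -0.05 0 -0.05 1;0.3 -0.05 0 -0.05 1;0.3 -0.05 0 -0.05 1;0.3 -0.05 0 -0.05 1;0.3 -0.05 0 -0.05 1;0.3 -0.05 0 -0.05 1;0.3 -0.05 0 -0.05 1"
}}

```text
clock: 38.92
tcp_pos: [0.5919, -0.0049, 0.3393]
orientation: [-1.656, -2.667, 0.004]
contact_force: [-0.3, 0.5, -0.9]
grip_width: 0.0294
gripper_force: 0.0
```

>>> {"api": "play_rows", "payload": {
  "targets": "0.3 0 0 0 0.57;0.3 0 0 0 0.57;0.3 0 0 0 0.57;0.3 0 0 0 0.57;0.3 0 0 0 0.57;0.3 0 0 0 0.57;0.3 0 0 0 0.57"
}}

```text
clock: 39.5
tcp_pos: [0.5921, -0.0047, 0.3399]
orientation: [-2.331, -2.105, 0.004]
contact_force: [0.4, -0.2, -0.2]
grip_width: 0.0298
gripper_force: 0.0
```

```bash
python3 - <<'E'
from h import *
plan([.6785,-.0125,.34],-6.1); print(r.get_obs()['joints'])
E
```

```text
shift [ 0.001   0.0867 -0.0003] spin 0.0049 | dist 0.087 now [ 0.5921 -0.0047  0.3399] az -5.82 tilt [-0.0024 -0.0007 -1.    ] J7 -0.0321782274409955 t 39.5
[-0.6198  0.2692  0.6681  1.5909 -0.1691  1.343  -0.0322]
```

>>> {"api": "play_rows", "payload": {
  "targets": "0.3 0.001 0.03 0 0.005;0.3 0.001 0.06 0 0.005;0.3 0.001 0.087 0 0.005;0.3 0.001 0.087 0 0.005;0.3 0.001 0.087 0 0.005"
}}

```text
clock: 39.92
tcp_pos: [0.6796, -0.0132, 0.3394]
orientation: [-2.337, -2.098, 0.005]
contact_force: [-0.1, 0.0, 0.2]
grip_width: 0.0296
gripper_force: 0.0
```

```bash
python3 - <<'E'
from h import *
plan([.6785,-.0125,.241],-6.1)
W=r.camera_info('wrist'); im=r.grab_frame('wrist'); cv2.imwrite('pics/r1_raw.png',im[:,:,::-1])
h=im.astype(int); g=((h[:,:,0]>150)&(h[:,:,1]<60)&(h[:,:,2]<60)).astype(np.uint8); k,l,st,c=cv2.connectedComponentsWithStats(g); i=1+np.argmax(st[1:,4]); ys,xs=np.where(l==i)
P=np.array([at(W,a,b,.305)[:2] for a,b in zip(xs,ys)]).astype(np.float32); print(st[i],cv2.minAreaRect(P))
E
```

```text
shift [ 0.0007 -0.0009  0.0984] spin -0.0012 | dist 0.098 now [ 0.6796 -0.0132  0.3394] az -6.17 tilt [-0.0028 -0.0014 -1.    ] J7 0.04304643290318128 t 39.9167
[ 350  110   80   53 2549] ((0.7863109111785889, 0.026856252923607826), (0.03322046995162964, 0.05657311901450157), 89.99098205566406)
```

```bash
python3 - <<'E'
from h import *
W=r.camera_info('wrist'); im=cv2.imread('pics/r1_raw.png')[:,:,::-1]
h=im.astype(int); g=((h[:,:,0]>110)&(h[:,:,1]<60)&(h[:,:,2]<60)).astype(np.uint8); k,l,st,c=cv2.connectedComponentsWithStats(g)
for i in range(1,k):
    if st[i,4]<150: continue
    ys,xs=np.where(l==i); P=np.array([at(W,a,b,.305)[:2] for a,b in zip(xs,ys)]).astype(np.float32); print(st[i],cv2.minAreaRect(P))
print(proj(W,[.6784,-.0117,.305]))
E
```

```text
[ 342  109   88   54 3190] ((0.7831439971923828, 0.027682848274707794), (0.035545364022254944, 0.0626504123210907), 89.8377456665039)
[ 246  116   14  158 1945] ((0.6799221038818359, -0.014082498848438263), (0.13367854058742523, 0.010241610929369926), 83.81568908691406)
[250.282  199.1919]
```

>>> {"api": "play_rows", "payload": {
  "targets": "0.3 0 0 0.03 0;0.3 0 0 0.06 0;0.3 0 0 0.085 0;0.3 0 0 0.098 0;0.3 0 0 0.098 0;0.3 0 0 0.098 0"
}}

```text
clock: 40.47
tcp_pos: [0.6789, -0.0128, 0.244]
orientation: [-2.339, -2.097, -0.0]
contact_force: [-0.4, -0.5, 0.8]
grip_width: 0.0302
gripper_force: 0.0
```

>>> {"api": "play_rows", "payload": {
  "targets": "0.9 0 0 0 0;0.9 0 0 0 0;0.9 0 0 0 0;0.9 0 0 0 0;0.9 0 0 0 0;0.9 0 0 0 0",
  "squeeze": 40
}}

```text
clock: 40.97
tcp_pos: [0.6803, -0.0131, 0.2456]
orientation: [2.338, 2.096, 0.004]
contact_force: [-1.4, 1.0, 7.1]
grip_width: 0.0084
gripper_force: 39.2
```

```bash
python3 - <<'E'
from h import *
o=r.get_obs(); print(o['tcp_pos'],o['grip_width'],o['gripper_force'],o['contact_force'],az(o))
E
```

```text
[ 0.6803 -0.0131  0.2456] 0.008430917498805802 39.2431765794754 [-1.3679  0.9704  7.0618] -6.241162767651524
```

>>> {"api": "play_rows", "payload": {
  "targets": "0.9 0 -0.015 0.0006 0;0.9 0 -0.03 0.002 0;0.9 0 -0.044 0.0048 0;0.9 0 -0.057 0.0083 0;0.9 0 -0.07 0.013 0;0.9 0 -0.083 0.0185 0;0.9 0 -0.083 0.0185 0;0.9 0 -0.083 0.0185 0"
}}

```text
clock: 41.63
tcp_pos: [0.5959, -0.0043, 0.2257]
orientation: [-2.338, -2.096, 0.001]
contact_force: [-6.8, -1.6, 7.4]
grip_width: 0.0086
gripper_force: 40.9
```

>>> {"api": "play_rows", "payload": {
  "targets": "0.9 0 -0.01 0.0055 0;0.9 0 -0.019 0.0108 0;0.9 0 -0.028 0.017 0;0.9 0 -0.0355 0.0227 0;0.9 0 -0.043 0.029 0;0.9 0 -0.05 0.0357 0;0.9 0 -0.05 0.0357 0;0.9 0 -0.05 0.0357 0"
}}

```text
clock: 42.3
tcp_pos: [0.5464, 0.0009, 0.1881]
orientation: [-2.34, -2.096, 0.003]
contact_force: [2.5, -3.5, -4.4]
grip_width: 0.0085
gripper_force: 40.6
```

```bash
cat > bar.py <<'E'
from h import *
o=r.get_obs(); print(o['tcp_pos'],o['grip_width'],o['contact_force'],az(o))
def ends(n):
    ci=r.camera_info(n); im=r.grab_frame(n)[:,:,::-1]; cv2.imwrite('pics/z_%s_%d.png'%(n,o['clock']*100),im); h=im.astype(int)
    g=((h[:,:,2]>90)&(h[:,:,1]<h[:,:,2]*.5)&(h[:,:,0]<h[:,:,2]*.5)).astype(np.uint8)
    u=proj(ci,[.546,.001,.25]); ys,xs=np.where(g); m=np.hypot(xs-u[0],ys-u[1])<55; xs,ys=xs[m],ys[m]
    P=np.c_[xs,ys].astype(float); c=P.mean(0); w,V=np.linalg.eigh(np.cov((P-c).T)); d=V[:,1]; s=(P-c)@d; print(n,len(P),c+d*s.min(),c+d*s.max(),'resid',np.abs((P-c)@V[:,0]).max()); return ci,c+d*s.min(),c+d*s.max()
A=ends('scene');B=ends('side')
if A[1][0]>A[2][0]: A=(A[0],A[2],A[1])
if B[1][0]<B[2][0]: B=(B[0],B[2],B[1])
p,e=tri((A[0],*A[1]),(B[0],*B[1]));q,f=tri((A[0],*A[2]),(B[0],*B[2])); m=(p+q)/2; d=m-[.6777,-.013,.12]
print(p,e,q,f,m,'r',np.linalg.norm(d),'ang',np.arctan2(d[2],-d@[.9943,-.1063,0]))
E
python3 bar.py
```

```text
[0.5464 0.0009 0.1881] 0.008485624225367333 [ 2.5362 -3.4709 -4.3977] -6.276146957128111
scene 97 [285.0249 158.9279] [240.7798 143.6371] resid 2.036144664484532
side 249 [310.2556 115.4263] [249.5224 196.9177] resid 19.063034948941397
[ 0.4988 -0.0921  0.2647] [array([ -6.7, -18.6]), array([-14.2,  13.7])] [0.5441 0.0821 0.197 ] [array([ 6.7, 11.4]), array([ 9.7, -9.8])] [ 0.5215 -0.005   0.2308] r 0.1917268048769573 ang 0.6171499097346622
```

>>> {"api": "play_rows", "payload": {
  "targets": "0.3 0 0 0 0;0.3 0 0 0 0;0.3 0 0 0 0;0.3 0 0 0 0;0.3 0 0 -0.04 0;0.3 0 0 -0.08 0;0.3 0 0 -0.12 0;0.3 0 0 -0.12 0"
}}

```text
clock: 43.07
tcp_pos: [0.5511, 0.0014, 0.317]
orientation: [2.335, 2.093, 0.017]
contact_force: [1.9, 0.0, 0.4]
grip_width: 0.0301
gripper_force: 0.0
```

>>> {"api": "play_rows", "payload": {
  "targets": "0.3 0 0 0 0;0.3 0 0 0 0;0.3 0 0 0 0"
}}

```text
clock: 43.32
tcp_pos: [0.5462, 0.002, 0.3079]
orientation: [-2.338, -2.097, 0.003]
contact_force: [0.2, -0.2, -0.1]
grip_width: 0.0302
gripper_force: 0.0
```

```bash
python3 - <<'E'
from h import *
O=[]
def seg(n,near,rad,full):
    ci=r.camera_info(n); im=r.grab_frame(n)[:,:,::-1]; cv2.imwrite('pics/f_%s.png'%n,im); h=im.astype(int)
    g=((h[:,:,2]>90)&(h[:,:,1]<h[:,:,2]*.3)&(h[:,:,0]<h[:,:,2]*.4)).astype(np.uint8)
    k,l,st,c=cv2.connectedComponentsWithStats(cv2.morphologyEx(g,cv2.MORPH_CLOSE,np.ones((3,3))))
    u=proj(ci,near); 
    for i in range(1,k):
        if st[i,4]>30 and np.hypot(*(c[i]-u))<rad:
            ys,xs=np.where(l==i); print(n,st[i],c[i],cv2.minAreaRect(np.c_[xs,ys].astype(np.float32)))
            O.append((ci,*c[i]))
    print(n,'pred',u)
for n in('scene','side','wrist'): seg(n,[.546,.001,.25],35,0)
x,e=tri(*O); d=x-[.6777,-.013,.12]; print(x,e,np.linalg.norm(d),np.arctan2(d[2],-d@[.9943,-.1063,0]))
print(r.get_obs()['tcp_pos'])
E
```

```text
scene [258 150  25   9  48] [270.7292 154.    ] ((270.1000061035156, 153.6999969482422), (25.298221588134766, 2.5298221111297607), 18.434947967529297)
scene pred [262.3644 150.7018]
side pred [268.3829 151.1598]
wrist [ 246  115   13  144 1568] [252.4866 182.8527] ((252.0, 186.5), (143.0, 12.0), 90.0)
wrist pred [251.1006 192.6709]
[0.5493 0.018  0.2529] [array([-2.4, -1.4]), array([ 0.2, -8.2])] 0.18741018663980738 0.7927655777593131
[0.5464 0.0017 0.3079]
```

```bash
python3 - <<'E'
from h import *
S=r.camera_info('scene');W=r.camera_info('wrist');u=np.array([-.9943,.1063,0]);c=np.array([.1063,.9943,0]);h=np.array([.6777,-.013,.12])
def off(ci,a,p):
    m=h+.185*np.cos(a)*u+[0,0,.185*np.sin(a)]; A,B=proj(ci,m-.06*c),proj(ci,m+.06*c); d=(B-A)/np.linalg.norm(B-A); v=np.array(p)-A; return d[0]*v[1]-d[1]*v[0]
for a in (.70,.74,.77,.785,.80,.83,.87): print(a,off(S,a,(270.1,153.8)),off(W,a,(252.2,186)))
E
```

```text
0.7 0.6998271816402983 11.19428976383614
0.74 0.45048046749886694 5.972105379682266
0.77 0.1845015270961472 1.731610468739126
0.785 0.025819300605546047 -0.494189210685004
0.8 -0.1501286922318794 -2.790900081358519
0.83 -0.554208917795977 -7.598253246400063
0.87 -1.2022666718002952 -14.453716770800561
```

```bash
python3 -c "
from bench import r
print(r.hand_in())"
```

```text
the job is handed in; nothing more can be done
None
```

I handed the job in at about 43 s: both green tubes found are in the blue tote, the orange tote is stacked on it with the black one nested inside, and the shield is back at about 0.78 rad, though the judge gave no verdict.

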